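Log the things found in the elevator

TASK

Log the things left behind in the elevator: lay every one that is there (spectacle case, power bank, car key, toy car, harmonica) in the white organiser's tray, low enough for its lid, and put the yellow claim-tag clip on the wall along the organiser's robot-side edge (the outer wall of its narrow trough) so that its jaws bite that wall and it stands there upright by itself. When all that is in place and the lid is still swung out, photograph it: press the camera's red shutter button to its halfway stop, hold it there for a second while it focuses, then press it all the way down. Let the button up and swing the grey lid shut over the things; leave the clip where it is and do not knock over or shove away the blue bell.

Things in the scene. Friction and masses are not known exactly. Their poses are not given: they have to be found in the camera images.
- organiser: white plastic organiser, fixed, 218 (x) x 278 (y) x 45 mm high; origin: centre of its underside; x points away from the robot's side, z up. Walls 4 mm thick, floor 5 mm. An open trough 48 mm wide lies on its -x side, between the front wall (x = -107 mm) and a partition (x = -55). Behind it the tray: inside x = -53 to 105, y = -135 to 135, 40 mm deep, no dividers
- front_wall (a point): middle of the top edge of the organiser's front (robot-side) wall, 45 mm above the table, axes as the organiser's; the wall runs 139 mm to either side along y, is 4 mm thick and free on both sides (the trough floor lies 40 mm lower)
- tray_floor (a point): centre of the tray's floor, 5 mm above the table, axes as the organiser's; tray inside 158 (x) x 270 (y) mm, but for the lid's 18 mm thick pivot post in its corner at (-72, 128) mm from here
- lid_pivot (a point): on the upright axis about which the lid turns, at the tray's front left (-x, +y) corner
- lid (a joint): angle of the grey lid (rad): 0 shut over the tray (a stop), growing as it swings out level, counter-clockwise seen from above, over the organiser's back to its left (+y) side; starts at 1.55 to 1.68, at most 1.9. No spring: friction 0.06 N m holds it where it is left. Plate 164 x 276 x 4 mm, 48 to 52 mm above the table; it covers the tray only, not the trough
- lid_knob (a point): centre of the top face of the round black knob on the lid, 24 mm in diameter, 22 mm tall, top 74 mm above the table; it lies 131 mm from the pivot axis, and with the lid shut at (72, -110) mm from the pivot in the organiser's axes
- tag_clip: yellow spring clip, 70 g, 82 mm tall, 50 mm wide (own y), standing on its jaw tips; origin between the tips, z up. Its halves, at -x and +x, turn about a pin along y, 42 mm up. Above the pin two levers, 42 mm long, splay out 20 degrees each, 52 mm over their tops (along x); below it jaws, each 9 mm thick, meet at 8 mm tall tip pads; above the pads 8 mm between them
- clip_jaw (a joint): angle between the clip's halves (rad): 0 closed, 0.70 fully open (stop), about 0.1 on a 4 mm wall. Squeezing the levers together along the clip's x, from above, opens it: at the stop they are parallel, 22 mm over their outer faces, and the tips 28 mm apart. 7 N at the levers holds it open (grip with 20 N or more); let go and it closes
- shutter_top (a point): centre of the top of the red mushroom shutter button, 22 mm in diameter, standing 13 mm proud of the top of the black camera (fixed on its stand), about 0.2 m above the table; moves with the button. The camera is tipped 11 degrees nose-down and the button's axis with it; pressing straight down works
- shutter_half (a joint): first stage of the button's travel (m): 0 up, 0.004 at the halfway stop; spring, 1 N at the start to 2 N at the stop
- shutter_full (a joint): second stage of the travel (m), beyond the halfway stop: stays at 0 until the push exceeds 8 N, 0.004 fully down at 10 N. Between 2 and 8 N the button rests on its halfway stop
- glasses_case: brown spectacle case with a brass catch, 120 x 44 x 32 mm (its own x, y, z), 90 g; loose, found thing, origin at the centre of its underside, x along its length, z up; may be absent
- power_bank: blue power bank, 100 x 38 x 18 mm (its own x, y, z), 160 g; loose, found thing, origin at the centre of its underside, x along its length, z up; may be absent
- car_key: black car key fob with three round buttons, 76 x 34 x 16 mm (its own x, y, z), 60 g; loose, found thing, origin at the centre of its underside, x along its length, z up; may be absent
- toy_car: red toy car, 84 x 34 x 30 mm (its own x, y, z; the cabin, the part above 21 mm, is 30 mm wide), 80 g; it does not roll; loose, found thing, origin at the centre of its underside, x along its length, z up; may be absent
- harmonica: steel harmonica with a dark wooden comb, 105 x 28 x 22 mm (its own x, y, z), 100 g; loose, found thing, origin at the centre of its underside, x along its length, z up; may be absent
- bell: blue ceramic evil-eye bell, a bystander, 62 mm in diameter, 50 mm tall, origin at the centre of its underside, z up
Things that resemble listed ones, but are neither listed nor needed, are in the scene too. What is shaped like the car_key but orange is not meant. There is more than one size of the tag_clip; the one meant has the size given above.

How it is judged:
On the way, in this order (a step that is already met when the one before it is completed fails the run):
1. with the lid swung out, every found thing present lies in the tray and the tag clip's jaws have closed on the front wall (x of glasses_case in the frame of organiser between -0.053 and 0.105 m and y of glasses_case in the frame of organiser between -0.135 and 0.135 m and z of each of glasses_case, power_bank, car_key, toy_car, harmonica in the frame of organiser below 0.03 m and linear speed of each of glasses_case, power_bank, car_key, toy_car, harmonica, tag_clip below 0.05 m/s and x of power_bank in the frame of organiser between -0.053 and 0.105 m and y of power_bank in the frame of organiser between -0.135 and 0.135 m and x of car_key in the frame of organiser between -0.053 and 0.105 m and y of car_key in the frame of organiser between -0.135 and 0.135 m and x of toy_car in the frame of organiser between -0.053 and 0.105 m and y of toy_car in the frame of organiser between -0.135 and 0.135 m and x of harmonica in the frame of organiser between -0.053 and 0.105 m and y of harmonica in the frame of organiser between -0.135 and 0.135 m and x of tag_clip in the frame of front_wall between -0.01 and 0.01 m and y of tag_clip in the frame of front_wall between -0.115 and 0.115 m and z of tag_clip in the frame of front_wall between -0.046 and -0.012 m and angle between tag_clip's own z axis and vertical below 0.3 rad and angle between the x axis of tag_clip and the x axis of organiser, either way round below 0.35 rad and value of joint clip_jaw between 0.04 and 0.25 rad and value of joint lid above 1.2 rad and contact force between the fingers and tag_clip below 0.2 N), for 0.3 s.
2. the shutter button is held at its halfway stop for half a second (value of joint shutter_half above 0.003 m and value of joint shutter_full below 0.0012 m and x of glasses_case in the frame of organiser between -0.053 and 0.105 m and y of glasses_case in the frame of organiser between -0.135 and 0.135 m and z of each of glasses_case, power_bank, car_key, toy_car, harmonica in the frame of organiser below 0.03 m and linear speed of each of glasses_case, power_bank, car_key, toy_car, harmonica, tag_clip below 0.05 m/s and x of power_bank in the frame of organiser between -0.053 and 0.105 m and y of power_bank in the frame of organiser between -0.135 and 0.135 m and x of car_key in the frame of organiser between -0.053 and 0.105 m and y of car_key in the frame of organiser between -0.135 and 0.135 m and x of toy_car in the frame of organiser between -0.053 and 0.105 m and y of toy_car in the frame of organiser between -0.135 and 0.135 m and x of harmonica in the frame of organiser between -0.053 and 0.105 m and y of harmonica in the frame of organiser between -0.135 and 0.135 m and x of tag_clip in the frame of front_wall between -0.01 and 0.01 m and y of tag_clip in the frame of front_wall between -0.115 and 0.115 m and z of tag_clip in the frame of front_wall between -0.046 and -0.012 m and angle between tag_clip's own z axis and vertical below 0.3 rad and angle between the x axis of tag_clip and the x axis of organiser, either way round below 0.35 rad and value of joint clip_jaw between 0.04 and 0.25 rad and value of joint lid above 1.2 rad), for 0.5 s.
3. the shutter button is pressed fully down, everything still in place and the lid still open (value of joint each of shutter_half, shutter_full above 0.003 m and x of glasses_case in the frame of organiser between -0.053 and 0.105 m and y of glasses_case in the frame of organiser between -0.135 and 0.135 m and z of each of glasses_case, power_bank, car_key, toy_car, harmonica in the frame of organiser below 0.03 m and linear speed of each of glasses_case, power_bank, car_key, toy_car, harmonica, tag_clip below 0.05 m/s and x of power_bank in the frame of organiser between -0.053 and 0.105 m and y of power_bank in the frame of organiser between -0.135 and 0.135 m and x of car_key in the frame of organiser between -0.053 and 0.105 m and y of car_key in the frame of organiser between -0.135 and 0.135 m and x of toy_car in the frame of organiser between -0.053 and 0.105 m and y of toy_car in the frame of organiser between -0.135 and 0.135 m and x of harmonica in the frame of organiser between -0.053 and 0.105 m and y of harmonica in the frame of organiser between -0.135 and 0.135 m and x of tag_clip in the frame of front_wall between -0.01 and 0.01 m and y of tag_clip in the frame of front_wall between -0.115 and 0.115 m and z of tag_clip in the frame of front_wall between -0.046 and -0.012 m and angle between tag_clip's own z axis and vertical below 0.3 rad and angle between the x axis of tag_clip and the x axis of organiser, either way round below 0.35 rad and value of joint clip_jaw between 0.04 and 0.25 rad and value of joint lid above 1.2 rad), for 0.1 s.
At the end, for the whole second after the job is handed in: Every found thing lies at rest inside the tray, underside below 30 mm; the clip bites the front wall at least 12 mm deep, within 115 mm of its middle, within 0.3 rad of upright and 0.35 of square, jaw angle 0.04 to 0.25 rad; the button is up; the lid is within 0.06 rad of shut (x of glasses_case in the frame of organiser between -0.053 and 0.105 m and y of glasses_case in the frame of organiser between -0.135 and 0.135 m and z of each of glasses_case, power_bank, car_key, toy_car, harmonica in the frame of organiser below 0.03 m and linear speed of each of glasses_case, power_bank, car_key, toy_car, harmonica, tag_clip below 0.05 m/s and x of power_bank in the frame of organiser between -0.053 and 0.105 m and y of power_bank in the frame of organiser between -0.135 and 0.135 m and x of car_key in the frame of organiser between -0.053 and 0.105 m and y of car_key in the frame of organiser between -0.135 and 0.135 m and x of toy_car in the frame of organiser between -0.053 and 0.105 m and y of toy_car in the frame of organiser between -0.135 and 0.135 m and x of harmonica in the frame of organiser between -0.053 and 0.105 m and y of harmonica in the frame of organiser between -0.135 and 0.135 m and x of tag_clip in the frame of front_wall between -0.01 and 0.01 m and y of tag_clip in the frame of front_wall between -0.115 and 0.115 m and z of tag_clip in the frame of front_wall between -0.046 and -0.012 m and angle between tag_clip's own z axis and vertical below 0.3 rad and angle between the x axis of tag_clip and the x axis of organiser, either way round below 0.35 rad and value of joint clip_jaw between 0.04 and 0.25 rad and value of joint lid below 0.06 rad and value of joint shutter_half below 0.0015 m and value of joint shutter_full below 0.001 m); the robot touches nothing.
It fails at once if the bell is knocked over or shoved more than 6 cm (angle between bell's own z axis and vertical above 0.7 rad or distance of bell from where it was at the start of the episode above 0.06 m).
Of glasses_case, power_bank, car_key, toy_car, harmonica only 3 to 4 are there at a start; the rules pass over those that are not, and their reading is None.
At some moment in a run one of glasses_case, power_bank, car_key, toy_car, harmonica may be knocked a few centimetres aside while the robot is not near it.
It also fails if it takes over 200 s, if anything falls off the work surface, if the arm or the gripper's body presses on something with over 40 N, if the wrist force passes 120 N, or if a joint passes its speed limit or range.

ROBOT

A 6-joint arm with a two-finger parallel gripper is mounted at the origin on the work surface. World frame = base frame: x ahead of the robot, y to its left, z up, the work surface at z = 0. Lengths are in m, angles in rad, forces in N, time in s.
With the tool pointing down it reaches from about 0.325 to 0.9 m from the base axis. Payload 6.1 kg.
Tool frame: the origin (TCP) lies midway between the tips of the shut fingers; the grasp point (between the pads) lies robot.tcp_to_grasp behind it (robot.tcp_to_grasp is the distance from the TCP to the grasp point, in m); z points along the fingers, y is the line along which they close (so a half turn about z gives the same grasp; the last joint's range is limited). The gripper opens to 87 mm and grips with 3 to 60 N. Pads are 19 mm wide; open, the fingers measure 117 mm over their backs; the gripper's body (75 mm by 190 mm) begins 51 mm behind the grasp point.
Start: joints at [-1.252, 0.22, 1.526, -0, 1.395, -0.126], TCP at [0.269, -0.564, 0.223] pointing down, gripper open.
Joint ranges: [-2.98, 2.98], [-0.91, 2.08], [0.09, 2.57], [-1.24, 4.39], [0.2, 2.65], [-2.68, 2.68]. Speed limits (rad/s): [2.57, 2.57, 3.01, 3.14, 3.14, 3.14].

INTERFACE

Orientations are given as a unit quaternion [w, x, y, z].
In Python, from rig import robot, imaging gives the robot as it stands.
- The arm moves only by the tool play_rows, never from a script. Its argument "increments" is a list that holds one entry, the list of rows, each a list of 5 numbers: the opening, from -1 (shut) to 1 (fully open), then the shift along the tool's x, y, z in units of 0.08 m (1.0 is 0.08 m), then the turn about the tool's z in units of pi rad (1.0 is pi rad). In form: [[[jaw, dx, dy, dz, turn], ...]]. A call has 1 to 8 rows; each row is the pose to reach, as a shift and turn from the pose commanded when the call began, along the tool's axes at that moment, turning the shorter way round; what a row does not reach only later rows make up. A row lasts 1/8 s, in which the tool goes at most 62.5 mm and 10.7 degrees, less where a joint would pass 70% of its speed; a pose out of reach is approached as far as the arm can. A call with a number of a shift or a turn outside -1 to 1 is refused whole. A call with a gripper value outside its range is refused whole. The fingers move at their own pace and stop on an object; "grip_force" is the grip in N (left out, the last holds). Time passes only in rows, so rows that repeat a pose let the fingers close. It gives the time, the measured TCP pose, the force, the opening and the grip force at its end, in the units of the state.
- robot.get_obs(): the state, without advancing time (a new reading comes with each control period).
- imaging.camera(name): name is "side" or "top" or "wrist"; returns the picture (420x560x3 uint8, red, green, blue); there is no depth.
- imaging.get_calibration(name): a dict with "K" (3x3 intrinsics, pixels), "dist_coeffs" ([k1, k2, p1, p2, k3] as OpenCV has them; the pictures are not rectified), "rvec" (rotation vector, rad) and "tvec" (3), from world to camera coordinates, as OpenCV has them; the wrist camera has in their place "tool_from_camera" (4x4, takes a point from camera to tool coordinates, whose origin is the TCP and whose axes are the flange's). Camera axes: x right, y down, z forward; pixel columns grow to the right and rows downward; lengths in m; the calibration is good to about 2 mm. A picture is of the moment at which its call begins: read the wrist's pose just before it. get_calibration takes no time and is no camera call.
- robot.job_done(): hands the job in; it is judged then, once.
The state is a dict: "time_s": time; "joint_positions": joint angles; "qd": joint speeds; "effort": joint torques, N m; "ee_pos": TCP position; "orientation": TCP orientation; "wrist_force": force on the tool from outside, world axes, zero at the start; "wrist_torque": the same for the moment, N m; "grip_width": opening from 0.0 (shut) to 1.0 (fully open); "gripper_force": force on a finger pad.
Only numpy, scipy, OpenCV 4.12 (cv2) and the standard library are available. Lean on these libraries where they do the work, as an engineer would, in place of code of your own. Each camera call takes 0.05 s, during which the arm holds its last target. There are 200 camera calls.

## Working session

There is one attempt and no reset: what is moved stays moved. The work goes in short steps, Python scripts to look and compute and a tool call to move; the robot and the scene stay as the last step left them, time stands still between calls to the robot, and variables do not carry over. Pictures are saved under pics/ and viewed, at most 14 in all, crops included, and the job is handed in when it is done.

Besides the shell and the picture viewer there is one more tool, called after "Request:" as name(argument=value, ...) on one line, values as JSON. play_rows: Moves the arm, as the interface text tells. Shifts and turns lie within -1 to 1; 1 stands for 0.08 m of shift or pi rad of turn. Its arguments: {"type":"object","properties":{"increments":{"type":"array","items":{"type":"array","items":{"type":"array","items":{"type":"number"}}}},"grip_force":{"type":"number"}},"required":["increments"]}

```bash
ls; mkdir -p pics; python3 - <<'E'
from rig import robot, imaging
import cv2,numpy as np
print(robot.get_obs()); print(robot.tcp_to_grasp)
for n in ["side","top","wrist"]:
    c=imaging.get_calibration(n); print(n,{k:np.round(v,4).tolist() for k,v in c.items()})
    cv2.imwrite(f"pics/{n}0.png",imaging.camera(n)[:,:,::-1])
E
```

```text
pics
{'time_s': 0.0, 'joint_positions': array([-1.25208672e+00,  2.21200449e-01,  1.52763198e+00, -1.66431975e-05,
        1.39467746e+00, -1.26099193e-01]), 'qd': array([-0.00110488, -0.00162439,  0.00034919,  0.00046356,  0.00042777,
       -0.00042616]), 'effort': array([-6.42514951e-04, -4.94609678e+01, -3.87381363e+01,  6.96966005e-02,
        5.70767443e-02, -1.58381995e-04]), 'ee_pos': array([ 0.26872363, -0.56359122,  0.22144211]), 'orientation': array([-9.53386929e-04,  9.75369146e-01,  2.20576768e-01, -1.00330646e-04]), 'wrist_force': array([ 0.04194071, -0.45036377, -0.06983342]), 'wrist_torque': array([0.01608088, 0.03709249, 0.03736173]), 'gripper_force': 0.0, 'grip_width': 0.9984440811766723}
0.0187
side {'K': [[405.4575, 0.0, 281.8953], [0.0, 405.4575, 204.5297], [0.0, 0.0, 1.0]], 'dist_coeffs': [-0.0158, 0.0, 0.0, 0.0, 0.0], 'rvec': [0.4021, -2.7762, 1.2005], 'tvec': [0.4344, 0.2475, 1.1559]}
top {'K': [[489.3072, 0.0, 282.7691], [0.0, 489.3072, 211.8731], [0.0, 0.0, 1.0]], 'dist_coeffs': [-0.0189, 0.0, 0.0, 0.0, 0.0], 'rvec': [2.0953, -2.1597, 0.158], 'tvec': [-0.0517, 0.5028, 1.266]}
wrist {'K': [[329.1463, 0.0, 277.4613], [0.0, 329.1463, 210.472], [0.0, 0.0, 1.0]], 'dist_coeffs': [0.0257, 0.0, 0.0, 0.0, 0.0], 'tool_from_camera': [[0.0005, -0.9586, -0.2849, 0.0782], [1.0, 0.0004, 0.0006, -0.0004], [-0.0005, -0.2849, 0.9586, -0.1625], [0.0, 0.0, 0.0, 1.0]]}
```

View pics/top0.png

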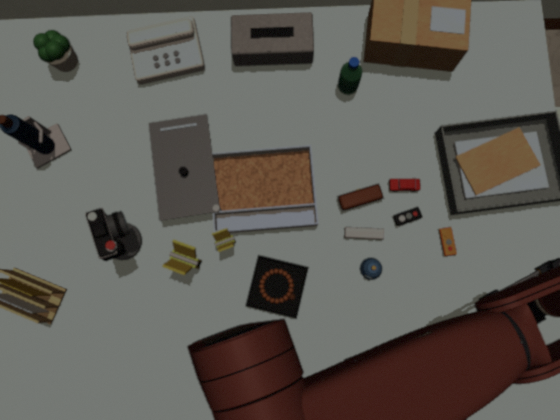

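View pics/side0.png

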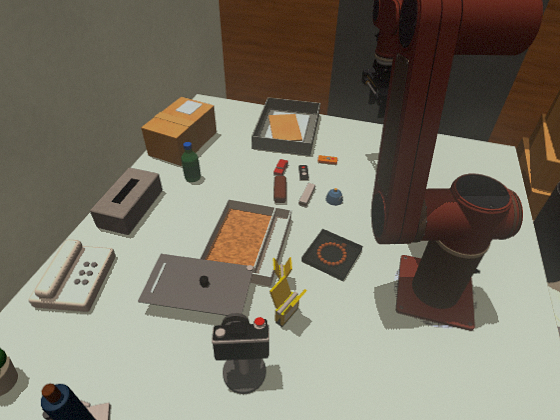

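The top view shows the brown case (361,197), red car (405,185), black key (407,216), steel harmonica (365,233), orange decoy key (448,241), bell (371,268), clips at (182,257) and (224,240), camera button (111,246), and lid knob (184,172). No power bank is visible. Next I'll write helpers and enlarge the key regions.

```bash
cat > h.py <<'E'
from rig import robot, imaging
import cv2,numpy as np
from scipy.spatial.transform import Rotation as R
def cam(n,save=None):
    o=robot.get_obs(); im=imaging.camera(n)
    if save: cv2.imwrite(f"pics/{save}.png",im[:,:,::-1])
    return im,pose(n,o)
def pose(n,o=None):
    c=imaging.get_calibration(n)
    if n=="wrist":
        T=np.eye(4); q=o["orientation"]; T[:3,:3]=R.from_quat(np.r_[q[1:],q[0]]).as_matrix(); T[:3,3]=o["ee_pos"]
        W=T@np.array(c["tool_from_camera"])
    else:
        Rm=cv2.Rodrigues(np.array(c["rvec"]))[0]; W=np.eye(4); W[:3,:3]=Rm.T; W[:3,3]=-Rm.T@np.array(c["tvec"])
    return np.array(c["K"]),np.array(c["dist_coeffs"]),W
def ray(px,P):
    K,d,W=P; u=cv2.undistortPoints(np.float64(px).reshape(-1,1,2),K,d).reshape(-1,2)
    D=np.c_[u,np.ones(len(u))]@W[:3,:3].T
    return W[:3,3],D
def plane(px,P,z):
    o,D=ray(px,P); return o+D*((z-o[2])/D[:,2])[:,None]
def proj(X,P):
    K,d,W=P; Wi=np.linalg.inv(W)
    return cv2.projectPoints(np.float64(X).reshape(-1,1,3),cv2.Rodrigues(Wi[:3,:3])[0],Wi[:3,3],K,d)[0].reshape(-1,2)
def tri(p1,P1,p2,P2):
    (o1,d1),(o2,d2)=ray(p1,P1),ray(p2,P2); d1=d1[0];d2=d2[0]
    s=np.linalg.lstsq(np.c_[d1,-d2],o2-o1,rcond=None)[0]
    a,b=o1+s[0]*d1,o2+s[1]*d2; return (a+b)/2,np.linalg.norm(a-b)
def blobs(im,lo,hi,roi=None,amin=20):
    "HSV mask -> list of (area,centre,minAreaRect box)"
    h=cv2.cvtColor(im,cv2.COLOR_RGB2HSV); m=cv2.inRange(h,np.array(lo),np.array(hi))
    if roi: z=np.zeros_like(m); x0,y0,x1,y1=roi; z[y0:y1,x0:x1]=m[y0:y1,x0:x1]; m=z
    r=[]
    for c in cv2.findContours(m,cv2.RETR_EXTERNAL,cv2.CHAIN_APPROX_NONE)[0]:
        a=cv2.contourArea(c)
        if a>=amin:
            M=cv2.moments(c); r.append((a,(M['m10']/M['m00'],M['m01']/M['m00']),cv2.boxPoints(cv2.minAreaRect(c))))
    return sorted(r,key=lambda t:-t[0])
def axis(px,P,z):
    "rect corners (px) -> world centre, yaw of long side, sizes"
    X=plane(px,P,z)[:,:2]; e1=(X[1]-X[0]+X[2]-X[3])/2; e2=(X[2]-X[1]+X[3]-X[0])/2
    if np.linalg.norm(e2)>np.linalg.norm(e1): e1,e2=e2,e1
    return X.mean(0),np.arctan2(e1[1],e1[0]),np.linalg.norm(e1),np.linalg.norm(e2)
E
python3 - <<'E'
import cv2,numpy as np
t=cv2.imread('pics/top0.png'); s=cv2.imread('pics/side0.png')
a=cv2.resize(t[120:290,70:270],None,fx=4,fy=4,interpolation=3)[:600]
a=cv2.resize(t[140:280,85:325],(800,467),interpolation=3)
cv2.imwrite('pics/c1.png',np.clip(a*1.5,0,255).astype('uint8'))
cv2.imwrite('pics/c2.png',np.clip(cv2.resize(s[190:340,190:350],(640,600),interpolation=3)*1.3,0,255).astype('uint8'))
from h import *
P=pose("top")
for n,px,z in [("case",(361,196),.032),("car",(405,184),.03),("key",(407,216),.016),("harm",(365,233),.022),("bell",(371,268),.05),("knob",(184,172),.074),("btn",(111,246),.2),("pivot",(215,209),.06)]: print(n,plane(px,P,z).round(3))
E
```

```text
case [[ 0.539 -0.279  0.032]]
car [[ 0.569 -0.4    0.03 ]]
key [[ 0.483 -0.403  0.016]]
harm [[ 0.44  -0.286  0.022]]
bell [[ 0.345 -0.292  0.05 ]]
knob [[0.611 0.191 0.074]]
btn [[0.406 0.334 0.2  ]]
pivot [[0.511 0.112 0.06 ]]
```

View pics/c1.png

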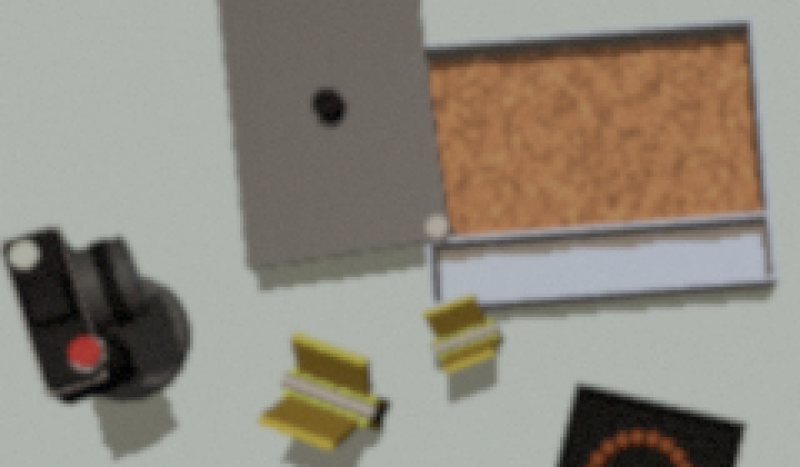

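View pics/c2.png

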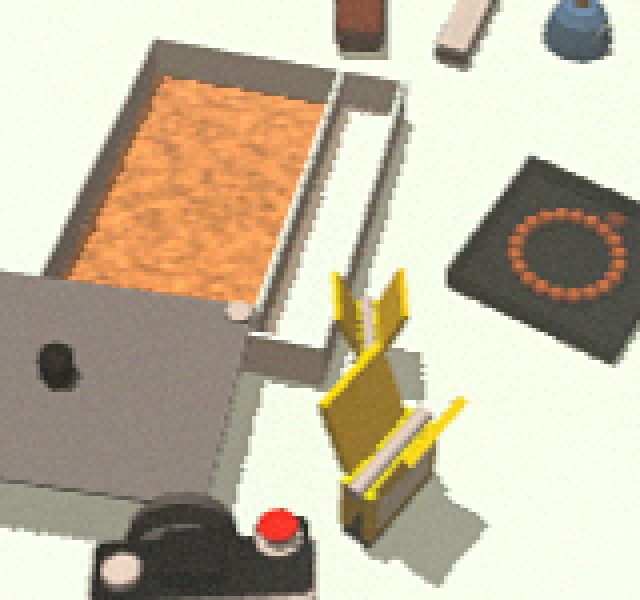

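The small clip's lever spread is about 52 mm against the organiser's 278 mm. The other clip is about 1.4 times bigger, so the one at top-view (224,240) is meant. Now I'll bring the wrist camera over the things, at tool yaw 90° (dx=+Y, dy=+X, dz=-Z).

Request:
play_rows(increments=[[[1,0.5,-0.2,-0.3,-0.18],[1,1,-0.4,-0.37,-0.358],[1,1,-0.4,-0.37,-0.358],[1,1,-0.4,-0.37,-0.358],[1,1,-0.4,-0.37,-0.358],[1,1,-0.4,-0.37,-0.358],[1,1,-0.4,-0.37,-0.358]]])

```text
time_s: 1.02
ee_pos: [0.3273, -0.5007, 0.2517]
orientation: [-0.0, 0.708, 0.706, 0.0]
wrist_force: [-0.0, -0.0, 0.3]
grip_width: 0.999
gripper_force: 0.0
```

Request:
play_rows(increments=[[[1,0.84,0.72,0,0],[1,0.84,0.72,0,0]]])

```text
time_s: 1.27
ee_pos: [0.3862, -0.4319, 0.2519]
orientation: [-0.0, 0.709, 0.705, 0.0]
wrist_force: [-0.3, -0.0, -0.0]
grip_width: 1.0
gripper_force: 0.0
```

Request:
play_rows(increments=[[[1,0.84,0.72,0,0],[1,0.84,0.72,0,0]]])

```text
time_s: 1.52
ee_pos: [0.4443, -0.3643, 0.2521]
orientation: [-0.0, 0.709, 0.706, 0.0]
wrist_force: [-0.5, -0.5, 0.2]
grip_width: 1.0
gripper_force: 0.0
```

Request:
play_rows(increments=[[[1,0.84,0.72,0,0],[1,0.84,0.72,0,0],[1,0.84,0.72,0,0]]])

```text
time_s: 1.9
ee_pos: [0.5014, -0.2978, 0.252]
orientation: [-0.0, 0.708, 0.706, 0.0]
wrist_force: [-0.7, -0.6, -0.5]
grip_width: 1.0
gripper_force: 0.0
```

```bash
python3 - <<'E'
from h import *
im,P=cam("wrist","w1"); o=robot.get_obs(); print(o["ee_pos"],o["orientation"],o["time_s"],o["joint_positions"])
E
```

```text
[ 0.50062957 -0.29893688  0.25191839] [-1.82272053e-04  7.07955941e-01  7.06256541e-01 -2.23190172e-04] 1.95 [-6.73272822e-01  1.03033521e-01  1.60332010e+00 -4.05994571e-04
  1.43565173e+00 -6.70814723e-01]
```

View pics/w1.png

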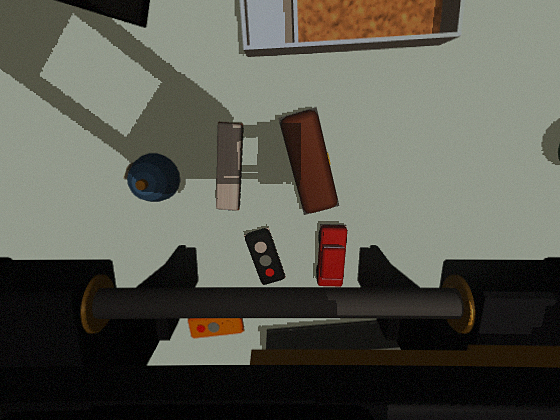

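The wrist view shows the harmonica with its centre at (229,165), case (310,160), key (264,256), car (332,254), bell (153,178) and the organiser's -y edge at row ~45. Measuring these now.

```bash
python3 - <<'E'
from h import *
im=cv2.imread('pics/w1.png')[:,:,::-1].copy()
o=robot.get_obs();P=pose("wrist",o)
def show(n,b,z):
    c,y,l,w=axis(b,P,z); print(n,c.round(4),"yaw",round(np.degrees(y)%180,1),round(l,4),round(w,4))
show("harm",np.float32([(218,122),(243,122),(240,209),(217,209)]),.022)
for n,lo,hi,roi,z in [("case",(0,90,25),(14,255,140),(270,100,345,220),.032),("car",(0,150,60),(179,255,255),(305,215,360,287),.027),("key",(0,0,0),(179,255,70),(235,222,290,290),.016),("bell",(90,60,20),(130,255,255),(110,140,190,210),.02)]:
    for a,c,b in blobs(im,lo,hi,roi,200)[:2]: print(a,np.round(c)); show(n,b,z)
# organiser rim (-y edge) corners, top face z=.045 (outer)
print("org -y corners",plane([(246,54),(457,38)],P,.045).round(4))
T=pose("top"); s=3.333
pts={"fl":(85+437/s,140+305/s),"fr":(85+773/s,140+285/s),"br":(85+749/s,140+25/s)}
for k,p in pts.items(): print(k,plane([p],T,.045).round(4))
E
```

```text
harm [ 0.4429 -0.283 ] yaw 86.1 0.1044 0.0286
3388.0 [310. 161.]
case [ 0.5384 -0.277 ] yaw 106.0 0.1169 0.0439
1215.5 [332. 257.]
car [ 0.5697 -0.3982] yaw 88.8 0.0815 0.0325
1329.0 [264. 256.]
key [ 0.4833 -0.4022] yaw 107.2 0.0786 0.0355
1847.0 [153. 178.]
bell [ 0.3498 -0.2958] yaw 0.0 0.0625 0.0567
org -y corners [[ 0.4685 -0.1636  0.045 ]
 [ 0.6802 -0.1505  0.045 ]]
fl [[0.4532 0.1114 0.045 ]]
fr [[ 0.4608 -0.1563  0.045 ]]
br [[ 0.6754 -0.1453  0.045 ]]
```

Sizes agree with the listed ones. Picking the case at (0.538,-0.277), yaw 106°.

Request:
play_rows(increments=[[[1,0.274,0.473,1,-0.09],[1,0.274,0.473,1,-0.09],[1,0.274,0.473,1,-0.09]]])

```text
time_s: 2.33
ee_pos: [0.5364, -0.2772, 0.1692]
orientation: [-0.003, 0.602, 0.798, -0.0]
wrist_force: [1.1, -0.2, 0.6]
grip_width: 1.002
gripper_force: 0.0
```

Request:
play_rows(increments=[[[1,0,0,1,0],[1,0,0,1,0]]])

```text
time_s: 2.58
ee_pos: [0.5358, -0.2777, 0.0899]
orientation: [-0.002, 0.603, 0.798, -0.0]
wrist_force: [-1.0, -0.6, 0.3]
grip_width: 1.002
gripper_force: 0.0
```

Request:
play_rows(increments=[[[1,0,0,0.98,0],[1,0,0,0.98,0],[1,0,0,0.98,0]]])

```text
time_s: 2.95
ee_pos: [0.538, -0.278, 0.0142]
orientation: [-0.001, 0.601, 0.799, -0.0]
wrist_force: [0.1, -0.3, 0.5]
grip_width: 1.001
gripper_force: 0.0
```

Request:
play_rows(increments=[[[1,0,0,0.1,0],[-1,0,0,0.1,0],[-1,0,0,0.1,0],[-1,0,0,0.1,0],[-1,0,0,0.1,0],[-1,0,0,0.1,0]]], grip_force=20)

```text
time_s: 3.7
ee_pos: [0.5383, -0.2776, 0.0058]
orientation: [0.0, 0.601, 0.799, 0.0]
wrist_force: [-0.4, 0.4, 0.4]
grip_width: 0.517
gripper_force: 0.2
```

Request:
play_rows(increments=[[[-1,0,0,0,0],[-1,0,0,-0.2,0],[-1,0,0,-1,0.04],[-1,0,0,-1,0.073],[-1,0,0,-1,0.073]]])

```text
time_s: 4.32
ee_pos: [0.5389, -0.2781, 0.0876]
orientation: [0.001, 0.688, 0.726, 0.0]
wrist_force: [-0.8, 1.0, -1.8]
grip_width: 0.506
gripper_force: 20.0
```

Request:
play_rows(increments=[[[-1,0.94,0,-1,0],[-1,0.94,0,-1,0]]])

```text
time_s: 4.58
ee_pos: [0.5333, -0.2011, 0.1655]
orientation: [-0.001, 0.688, 0.726, -0.0]
wrist_force: [0.6, -0.9, -0.6]
grip_width: 0.506
gripper_force: 20.0
```

Request:
play_rows(increments=[[[-1,0.94,0,-1,0],[-1,0.94,0,-1,0]]])

```text
time_s: 4.82
ee_pos: [0.5299, -0.1258, 0.2468]
orientation: [-0.0, 0.687, 0.726, -0.0]
wrist_force: [0.1, -0.6, -1.0]
grip_width: 0.501
gripper_force: 20.0
```

Request:
play_rows(increments=[[[-1,0.94,0,0,0],[-1,0.94,0,0,0]]])

```text
time_s: 5.08
ee_pos: [0.5257, -0.0492, 0.2455]
orientation: [-0.001, 0.686, 0.727, 0.0]
wrist_force: [-0.0, 0.5, 0.3]
grip_width: 0.503
gripper_force: 20.0
```

Request:
play_rows(increments=[[[-1,0.94,0,0,0],[-1,0.94,0,0,0],[-1,0.94,0,0,0],[-1,0.94,0,0,0]]])

```text
time_s: 5.58
ee_pos: [0.5226, 0.0215, 0.2452]
orientation: [-0.0, 0.689, 0.725, -0.001]
wrist_force: [0.4, -0.2, -0.9]
grip_width: 0.502
gripper_force: 20.0
```

```bash
python3 - <<'E'
from h import *
im,P=cam("wrist","w2"); np.save('P2.npy',P[2]); o=robot.get_obs(); print(o["ee_pos"],o["orientation"],o["time_s"],o["grip_width"])
E
```

```text
[0.52266205 0.02135373 0.24538153] [-8.49461431e-05  6.88868443e-01  7.24886268e-01 -4.00206454e-04] 5.625 0.5013699838274324
```

View pics/w2.png

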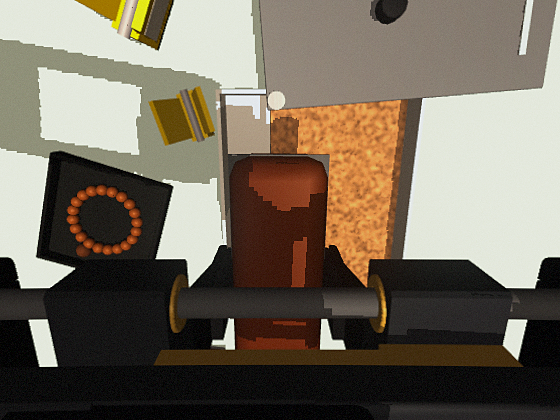

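The wrist view shows the organiser's front-left top corner at (220,90), the pivot post at (277,100), the back wall's outer edge from (421,97) to (392,278), the clip at (182,117), the lid knob at (390,8) and the lid over the +y end. The case is held.

```bash
python3 - <<'E'
from h import *
im=cv2.imread('pics/w2.png')
o=robot.get_obs();P=pose("wrist",o)
print("front edge",plane([(220,90),(219,170),(218,240)],P,.045).round(4).tolist())
print("back edge",plane([(421,97),(408,180),(392,278)],P,.045).round(4).tolist())
print("pivot",plane([(277,100)],P,.056).round(4),"knob",plane([(390,8)],P,.074).round(4))
a=cv2.resize(im[75:160,130:300],(800,400),interpolation=3)
b=cv2.resize(im[80:280,380:440],(180,600),interpolation=3)
c=np.zeros((600,800,3),'uint8'); c[:400]=a
cv2.imwrite('pics/c3.png',c[:400])
E
```

```text
front edge [[0.4579, 0.1186, 0.045], [0.4567, 0.0353, 0.045], [0.4556, -0.048, 0.045]]
back edge [[0.666, 0.1221, 0.045], [0.6673, 0.0349, 0.045], [0.6677, -0.0866, 0.045]]
pivot [[0.5172 0.1116 0.056 ]] knob [[0.6133 0.1924 0.074 ]]
```

View pics/c3.png

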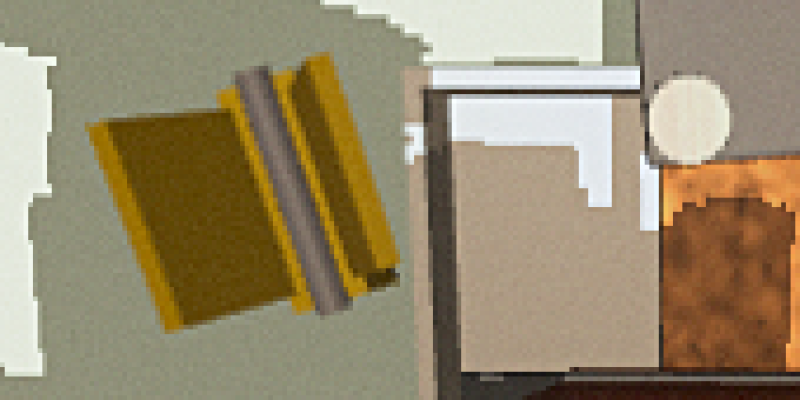

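```bash
python3 - <<'E'
from h import *
o=robot.get_obs();P=pose("wrist",o)
f=lambda p:np.array(p)/4.706+[130,75]
W=plane(f([(405,68),(421,380),(417,90),(432,370)]),P,.045);print("wall outer/centre",W.round(4).tolist())
C=plane(f([(96,123),(172,330),(324,56),(392,266)]),P,.081)
print("clip",C.round(4).tolist(),C.mean(0).round(4),"width",np.linalg.norm(C[0]-C[1]),np.linalg.norm(C[2]-C[3]),"spread",np.linalg.norm(C[:2].mean(0)-C[2:].mean(0)))
d=C[2:].mean(0)-C[:2].mean(0); e=C[[0,2]].mean(0)-C[[1,3]].mean(0)
print("x yaw",np.degrees(np.arctan2(d[1],d[0])),"y yaw-90",np.degrees(np.arctan2(e[1],e[0]))-90)
Pn=plane(f([(252,72),(333,308)]),P,.046);print("pin",Pn.round(4).tolist(),Pn.mean(0))
for z in(.05,.056,.062): print("pivot",z,plane([(276.6,100)],P,z).round(4))
# organiser corners again in w1 saved (wrist pose of w1)
q=np.array([-1.8e-4,.707956,.706257,-2.2e-4]);P1=pose("wrist",dict(orientation=q,ee_pos=np.array([.50063,-.29894,.25192])))
im=cv2.imread('pics/w1.png'); 
c=cv2.resize(im[0:70,220:480],(800,215),interpolation=3);cv2.imwrite('pics/c4.png',c)
E
```

```text
wall outer/centre [[0.4538, 0.1189, 0.045], [0.4572, 0.0511, 0.045], [0.4564, 0.1145, 0.045], [0.4598, 0.0535, 0.045]]
clip [[0.3989, 0.1033, 0.081], [0.4119, 0.0635, 0.081], [0.4443, 0.1184, 0.081], [0.4574, 0.0788, 0.081]] [0.4281 0.091  0.081 ] width 0.0419430470408771 0.04163471965512871 spread 0.04796252700810972
x yaw 18.504747035449167 y yaw-90 18.224962330354387
pin [[0.4206, 0.1162, 0.046], [0.4373, 0.0665, 0.046]] [0.42897508 0.0913605  0.046     ]
pivot 0.05 [[0.5168 0.1118 0.05  ]]
pivot 0.056 [[0.5168 0.1116 0.056 ]]
pivot 0.062 [[0.5169 0.1114 0.062 ]]
```

View pics/c4.png

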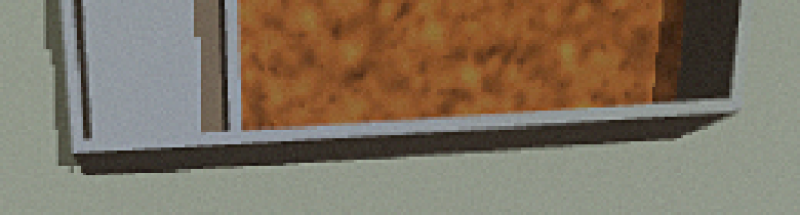

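```bash
python3 - <<'E'
from h import *
q=np.array([-1.8e-4,.707956,.706257,-2.2e-4]);P1=pose("wrist",dict(orientation=q,ee_pos=np.array([.50063,-.29894,.25192])))
f=lambda p:np.array(p)/3.077+[220,0]
C=plane(f([(73,153),(740,108),(62,0)]),P1,.045); print(C.round(4).tolist(),np.linalg.norm(C[1]-C[0]))
fr,br=C[0,:2],C[1,:2]; fl=np.array([.4538,.1189]); piv=np.array([.5168,.1114])
src=np.array([(-.109,-.139),(.109,-.139),(-.109,.139),(-.046,.128)]); dst=np.array([fr,br,fl,piv])
A,_=src-src.mean(0),0; B=dst-dst.mean(0)
th=np.arctan2((A[:,0]*B[:,1]-A[:,1]*B[:,0]).sum(),(A*B).sum()); Rm=np.array([[np.cos(th),-np.sin(th)],[np.sin(th),np.cos(th)]])
c=dst.mean(0)-Rm@src.mean(0); print("organiser",c.round(4),np.degrees(th),"res mm",((src@Rm.T+c-dst)*1e3).round(1).tolist())
open('org.py','w').write(f"import numpy as np\nc=np.array({c.tolist()});th={th}\nRm=np.array([[np.cos(th),-np.sin(th)],[np.sin(th),np.cos(th)]])\nW=lambda x,y:Rm@np.array([x,y])+c\n"
"def go(X,Y,Z,yaw,o):\n  'increments from measured pose o to world target; tool axes now'\n  p=o['ee_pos'];q=o['orientation'];y=2*np.arctan2(q[2],q[1]);d=np.array([X,Y])-p[:2]\n"
"  x=np.array([np.cos(y),np.sin(y)]);t=np.array([np.sin(y),-np.cos(y)])\n  k=((y-np.radians(yaw))/np.pi+.5)%1-.5\n  print('units dx %.3f dy %.3f dz %.3f turn %.3f'%(d@x/.08,d@t/.08,(p[2]-Z)/.08,k))\n")
from org import *
o=robot.get_obs(); X=W(.056,-.066); print(X); go(*X,.011,90+np.degrees(th),o)
E
```

```text
[[0.4663, -0.1596, 0.045], [0.6832, -0.148, 0.045], [0.4643, -0.116, 0.045]] 0.21722716961751162
organiser [ 0.5686 -0.0148] 2.6517639354313918 res mm [[-0.1, 0.9], [0.7, -0.6], [-0.5, 0.1], [-0.1, -0.5]]
[ 0.62759366 -0.07813161]
units dx -1.309 dy 1.247 dz 2.930 turn 0.001
```

Request:
play_rows(increments=[[[-1,-0.655,0.624,1,0],[-1,-0.655,0.624,1,0],[-1,-0.655,0.624,1,0]]])

```text
time_s: 6.0
ee_pos: [0.5736, -0.0294, 0.1616]
orientation: [-0.003, 0.69, 0.724, -0.002]
wrist_force: [0.7, 0.6, -0.6]
grip_width: 0.505
gripper_force: 20.0
```

Request:
play_rows(increments=[[[-1,-0.655,0.624,0.8,0],[-1,-0.655,0.624,0.8,0],[-1,-0.655,0.624,0.8,0]]])

```text
time_s: 6.38
ee_pos: [0.6271, -0.0781, 0.1004]
orientation: [-0.001, 0.689, 0.724, -0.001]
wrist_force: [-0.6, -0.2, -0.9]
grip_width: 0.505
gripper_force: 20.0
```

Request:
play_rows(increments=[[[-1,0,0,0.6,0],[-1,0,0,1,0],[-1,0,0,1,0],[-1,0,0,1,0]]])

```text
time_s: 6.88
ee_pos: [0.6293, -0.0768, 0.0245]
orientation: [0.001, 0.688, 0.725, 0.001]
wrist_force: [-0.1, -0.3, -0.5]
grip_width: 0.503
gripper_force: 20.0
```

Request:
play_rows(increments=[[[-1,0,0,0.12,0],[-1,0,0,0.12,0],[0.2,0,0,0.12,0],[0.2,0,0,0.12,0],[0.2,0,0,0,0],[0.2,0,0,-1,0],[0.2,0,0,-1,0]]])

```text
time_s: 7.75
ee_pos: [0.631, -0.0775, 0.1074]
orientation: [0.004, 0.688, 0.725, 0.002]
wrist_force: [0.7, -0.2, 1.0]
grip_width: 0.597
gripper_force: 0.0
```

```bash
python3 - <<'E'
from org import *; from h import *
im,P=cam("wrist","w3"); o=robot.get_obs(); print(o["ee_pos"],o["time_s"],o["grip_width"])
go(.4429,-.283,.005,86.1,o)
t,T=cam("top","t3")
for n,lo,hi,roi,z in [("case",(0,90,25),(14,255,140),(330,170,400,225),.03),("car",(0,150,60),(179,255,255),(380,160,440,200),.027),("key",(0,0,0),(179,255,60),(385,200,430,232),.016)]:
    for a,c,b in blobs(t,lo,hi,roi,40)[:2]: x=axis(b,T,z); print(n,a,x[0].round(3),np.degrees(x[1])%180,np.round(x[2:],3))
E
```

```text
[ 0.63140384 -0.07754627  0.10844494] 7.8 0.6000325311980594
units dx -2.442 dy -2.487 dz 1.293 turn 0.038
case 101.0 [ 0.568 -0.37 ] 176.20063740651662 [0.031 0.027]
car 234.5 [ 0.568 -0.399] 88.14033901731804 [0.079 0.031]
key 271.0 [ 0.482 -0.403] 107.84245189240875 [0.075 0.031]
```

View pics/w3.png

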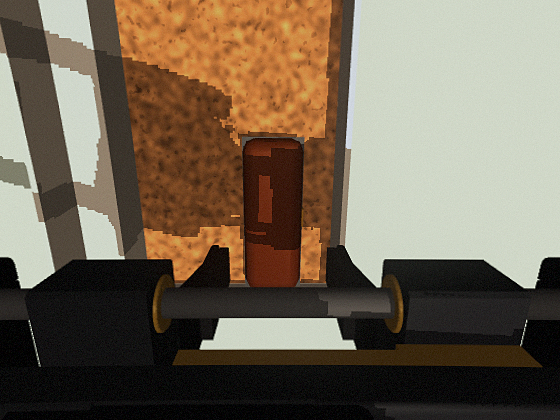

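The case lies in the tray at (273,213), clear of the walls. Next is the harmonica.

Request:
play_rows(increments=[[[0.38,-0.814,-0.829,0,0],[0.38,-0.814,-0.829,0,0]]])

```text
time_s: 8.1
ee_pos: [0.5621, -0.1458, 0.0997]
orientation: [-0.002, 0.689, 0.725, -0.001]
wrist_force: [0.0, -0.0, 0.8]
grip_width: 0.675
gripper_force: 0.0
```

Request:
play_rows(increments=[[[0.38,-0.814,-0.829,0,0],[0.38,-0.814,-0.829,0,0]]])

```text
time_s: 8.35
ee_pos: [0.4991, -0.2146, 0.0998]
orientation: [-0.002, 0.689, 0.725, -0.001]
wrist_force: [0.4, -0.3, 0.8]
grip_width: 0.691
gripper_force: 0.0
```

Request:
play_rows(increments=[[[0.38,-0.814,-0.829,0,0.038],[0.38,-0.814,-0.829,0.3,0.038],[0.38,-0.814,-0.829,0.3,0.038],[0.38,-0.814,-0.829,0.3,0.038]]])

```text
time_s: 8.85
ee_pos: [0.4392, -0.2814, 0.0771]
orientation: [-0.001, 0.731, 0.683, 0.0]
wrist_force: [0.0, 0.2, 0.2]
grip_width: 0.686
gripper_force: 0.0
```

```bash
python3 - <<'E'
from org import *; from h import *
o=robot.get_obs(); print(o["ee_pos"],o["time_s"],o["grip_width"])
go(.4429,-.283,.004,86.1,o)
E
```

```text
[ 0.4392155  -0.28140415  0.07712233] 8.85 0.6860290336915164
units dx -0.017 dy 0.047 dz 0.914 turn 0.000
```

Request:
play_rows(increments=[[[0.38,-0.017,0.047,0.5,0],[0.38,-0.017,0.047,0.91,0],[0.38,-0.017,0.047,0.91,0],[-1,-0.017,0.047,0.91,0],[-1,-0.017,0.047,0.91,0],[-1,-0.017,0.047,0.91,0],[-1,-0.017,0.047,0.91,0],[-1,-0.017,0.047,0.91,0]]])

```text
time_s: 9.85
ee_pos: [0.4432, -0.2841, 0.0056]
orientation: [0.0, 0.731, 0.683, 0.0]
wrist_force: [-1.8, 0.8, 5.1]
grip_width: 0.319
gripper_force: 20.0
```

Request:
play_rows(increments=[[[-1,0,0,0,0],[-1,0,0,-0.5,0],[-1,0,0,-1,0],[-1,0,0,-1,-0.036],[-1,0,0,-1,-0.036]]])

```text
time_s: 10.48
ee_pos: [0.4429, -0.2837, 0.085]
orientation: [0.0, 0.691, 0.723, -0.0]
wrist_force: [-0.8, -0.5, -1.3]
grip_width: 0.316
gripper_force: 20.0
```

```bash
python3 - <<'E'
from org import *; from h import *
o=robot.get_obs(); print(o["ee_pos"],o["time_s"],o["grip_width"],o["gripper_force"])
go(*W(-.008,-.067),.009,92.65,o)
E
```

```text
[ 0.44286849 -0.2837498   0.08504236] 10.475 0.31622721088279393 19.99687671661377
units dx 2.450 dy 1.622 dz 0.951 turn -0.000
```

Request:
play_rows(increments=[[[-1,0.817,0.541,0,0],[-1,0.817,0.541,0,0]]])

```text
time_s: 10.72
ee_pos: [0.4833, -0.2139, 0.0837]
orientation: [-0.001, 0.691, 0.723, 0.0]
wrist_force: [-0.1, -0.9, -1.4]
grip_width: 0.316
gripper_force: 20.0
```

Request:
play_rows(increments=[[[-1,0.817,0.541,0,0],[-1,0.817,0.541,0,0]]])

```text
time_s: 10.98
ee_pos: [0.5238, -0.1466, 0.084]
orientation: [-0.001, 0.69, 0.724, -0.0]
wrist_force: [-0.5, -0.2, -1.2]
grip_width: 0.322
gripper_force: 20.0
```

Request:
play_rows(increments=[[[-1,0.817,0.541,0,0],[-1,0.817,0.541,0,0],[-1,0.817,0.541,0,0],[-1,0.817,0.541,0,0]]])

```text
time_s: 11.48
ee_pos: [0.5628, -0.0832, 0.0844]
orientation: [-0.0, 0.691, 0.723, -0.001]
wrist_force: [0.5, -1.3, -1.2]
grip_width: 0.321
gripper_force: 20.0
```

```bash
python3 - <<'E'
from org import *; from h import *
o=robot.get_obs(); print(o["ee_pos"],o["time_s"],o["grip_width"],o["gripper_force"])
go(*W(-.008,-.067),.011,92.65,o)
E
```

```text
[ 0.562758   -0.08316084  0.08444253] 11.475 0.32055328823949664 19.997571408748627
units dx 0.013 dy 0.012 dz 0.918 turn -0.000
```

Request:
play_rows(increments=[[[-1,0.013,0.012,0.5,0],[-1,0.013,0.012,0.93,0],[-1,0.013,0.012,0.93,0],[-1,0.013,0.012,0.93,0],[-0.13,0.013,0.012,0.93,0],[-0.13,0.013,0.012,0.93,0],[-0.13,0.013,0.012,0.7,0],[-0.13,0.013,0.012,-0.07,0]]])

```text
time_s: 12.48
ee_pos: [0.5616, -0.08, 0.0889]
orientation: [-0.003, 0.691, 0.723, -0.002]
wrist_force: [1.6, 0.4, 1.0]
grip_width: 0.436
gripper_force: 0.0
```

```bash
python3 - <<'E'
from org import *; from h import *
o=robot.get_obs(); print(o["ee_pos"],o["time_s"],o["grip_width"],o["gripper_force"])
go(.569,-.3985,.004,88.5,o)
E
```

```text
[ 0.56157216 -0.07996997  0.08889081] 12.475 0.4360051515832992 0.0
units dx -3.982 dy -0.090 dz 1.061 turn 0.023
```

Request:
play_rows(increments=[[[0.43,-0.995,-0.022,0,0],[0.43,-0.995,-0.022,0,0]]])

```text
time_s: 12.72
ee_pos: [0.5679, -0.1635, 0.0938]
orientation: [0.003, 0.691, 0.723, 0.001]
wrist_force: [-0.3, 0.3, -0.8]
grip_width: 0.58
gripper_force: 0.0
```

Request:
play_rows(increments=[[[0.43,-0.995,-0.022,0,0],[0.43,-0.995,-0.022,0,0]]])

```text
time_s: 12.98
ee_pos: [0.5683, -0.243, 0.0914]
orientation: [0.001, 0.692, 0.722, -0.0]
wrist_force: [0.2, 0.3, 0.1]
grip_width: 0.706
gripper_force: 0.0
```

Request:
play_rows(increments=[[[0.43,-0.995,-0.022,0,0],[0.43,-0.995,-0.022,0,0]]])

```text
time_s: 13.22
ee_pos: [0.57, -0.3222, 0.091]
orientation: [0.0, 0.692, 0.722, -0.0]
wrist_force: [0.2, -0.8, -0.3]
grip_width: 0.713
gripper_force: 0.0
```

Request:
play_rows(increments=[[[0.43,-0.995,-0.022,0,0.023],[0.43,-0.995,-0.022,0,0.023],[0.43,-0.995,-0.022,0,0.023],[0.43,-0.995,-0.022,0,0.023]]])

```text
time_s: 13.72
ee_pos: [0.5722, -0.3971, 0.0901]
orientation: [-0.001, 0.716, 0.698, 0.0]
wrist_force: [-0.8, -0.0, -0.9]
grip_width: 0.717
gripper_force: 0.0
```

```bash
python3 - <<'E'
from org import *; from h import *
t,T=cam("top"); w,Pw=cam("wrist","w4")
o=robot.get_obs(); print(o["ee_pos"],o["time_s"],o["grip_width"],o["gripper_force"])
go(.569,-.3985,.004,88.5,o)
for nm,im,P,rois in [("top",t,T,((380,160,440,200),)),("wrist",w,Pw,((150,60,420,290),))]:
  for a,c,b in blobs(im,(0,150,60),(6,255,255),rois[0],40)[:2]: x=axis(b,P,.027); print(nm,a,np.round(c),x[0].round(4),np.degrees(x[1])%180,np.round(x[2:],3))
E
```

```text
[ 0.57245018 -0.39723565  0.09045483] 13.825 0.7152346737669231 0.0
units dx -0.017 dy -0.043 dz 1.081 turn 0.001
top 498.5 [397. 192.] [ 0.5546 -0.3902] 88.14564882161 [0.116 0.053]
top 420.5 [418. 180.] [ 0.5784 -0.4337] 49.62272977056466 [0.148 0.039]
wrist 2565.5 [277. 243.] [ 0.5718 -0.4106] 88.61882160165734 [0.054 0.032]
wrist 1291.5 [278. 188.] [ 0.5728 -0.3723] 178.63156337346263 [0.03  0.029]
```

Request:
play_rows(increments=[[[0.43,-0.017,-0.02,0.6,0],[0.43,-0.017,-0.02,0.98,0],[0.43,-0.017,-0.02,0.98,0],[0.43,-0.017,-0.02,0.98,0]]])

```text
time_s: 14.32
ee_pos: [0.5715, -0.4005, 0.0137]
orientation: [0.001, 0.716, 0.698, 0.0]
wrist_force: [0.0, -0.1, 0.6]
grip_width: 0.716
gripper_force: 0.0
```

Request:
play_rows(increments=[[[0.43,0,0,0.1,0],[-1,0,0,0.1,0],[-1,0,0,0.1,0],[-1,0,0,0.1,0],[-1,0,0,0.1,0],[-1,0,0,0.1,0]]])

```text
time_s: 15.08
ee_pos: [0.5707, -0.4007, 0.0044]
orientation: [0.0, 0.716, 0.698, 0.0]
wrist_force: [-0.7, -0.5, 1.0]
grip_width: 0.391
gripper_force: 20.0
```

Request:
play_rows(increments=[[[-1,0,0,0,0],[-1,0,0,-0.5,0],[-1,0,0,-1,0],[-1,0,0,-1,-0.023],[-1,0,0,-1,-0.023]]])

```text
time_s: 15.7
ee_pos: [0.5704, -0.4005, 0.0843]
orientation: [0.0, 0.691, 0.723, -0.0]
wrist_force: [0.5, -0.2, -1.7]
grip_width: 0.389
gripper_force: 20.0
```

```bash
python3 - <<'E'
from org import *; from h import *
o=robot.get_obs(); print(o["ee_pos"],o["time_s"],o["grip_width"],o["gripper_force"])
go(*W(.058,.062),.011,92.65,o)
E
```

```text
[ 0.57037796 -0.40050594  0.0843052 ] 15.7 0.3885420039135877 19.999383687973022
units dx 5.593 dy 0.920 dz 0.916 turn -0.000
```

Request:
play_rows(increments=[[[-1,0.932,0.153,0,0],[-1,0.932,0.153,0,0]]])

```text
time_s: 15.95
ee_pos: [0.5784, -0.3215, 0.0821]
orientation: [-0.002, 0.69, 0.723, 0.0]
wrist_force: [-0.4, 0.4, -1.1]
grip_width: 0.39
gripper_force: 20.0
```

Request:
play_rows(increments=[[[-1,0.932,0.153,0,0],[-1,0.932,0.153,0,0]]])

```text
time_s: 16.2
ee_pos: [0.5875, -0.2469, 0.0828]
orientation: [-0.002, 0.69, 0.724, -0.0]
wrist_force: [-0.6, -1.0, -0.3]
grip_width: 0.388
gripper_force: 20.0
```

Request:
play_rows(increments=[[[-1,0.932,0.153,0,0],[-1,0.932,0.153,0,0]]])

```text
time_s: 16.45
ee_pos: [0.5966, -0.1727, 0.0832]
orientation: [-0.001, 0.69, 0.724, -0.0]
wrist_force: [-0.2, 0.2, -0.5]
grip_width: 0.389
gripper_force: 20.0
```

Request:
play_rows(increments=[[[-1,0.932,0.153,0,0],[-1,0.932,0.153,0,0]]])

```text
time_s: 16.7
ee_pos: [0.6056, -0.0983, 0.0836]
orientation: [-0.001, 0.69, 0.724, -0.0]
wrist_force: [-0.1, -0.1, -1.6]
grip_width: 0.391
gripper_force: 20.0
```

Request:
play_rows(increments=[[[-1,0.932,0.153,0,0],[-1,0.932,0.153,0,0]]])

```text
time_s: 16.95
ee_pos: [0.6147, -0.0236, 0.0838]
orientation: [-0.0, 0.69, 0.724, -0.0]
wrist_force: [0.2, -0.4, -0.3]
grip_width: 0.392
gripper_force: 20.0
```

Request:
play_rows(increments=[[[-1,0.932,0.153,0,0],[-1,0.932,0.153,0,0],[-1,0.932,0.153,0,0],[-1,0.932,0.153,0,0]]])

```text
time_s: 17.45
ee_pos: [0.6234, 0.0478, 0.0839]
orientation: [0.0, 0.691, 0.723, -0.0]
wrist_force: [-0.5, 0.2, -0.9]
grip_width: 0.389
gripper_force: 20.0
```

```bash
python3 - <<'E'
from org import *; from h import *
o=robot.get_obs(); print(o["ee_pos"],o["time_s"],o["grip_width"],o["gripper_force"])
go(*W(.058,.062),.011,92.65,o)
E
```

```text
[0.62335695 0.04777981 0.0839214 ] 17.45 0.38910924090916715 19.999839663505554
units dx 0.025 dy 0.005 dz 0.912 turn -0.001
```

Request:
play_rows(increments=[[[-1,0.025,0.005,0.5,0],[-1,0.025,0.005,0.92,0],[-1,0.025,0.005,0.92,0],[-1,0.025,0.005,0.92,0],[0.06,0.025,0.005,0.92,0],[0.06,0.025,0.005,0.92,0],[0.06,0.025,0.005,0.7,0],[0.06,0.025,0.005,-0.1,0]]])

```text
time_s: 18.45
ee_pos: [0.6203, 0.0519, 0.0883]
orientation: [-0.003, 0.691, 0.723, -0.003]
wrist_force: [1.2, -0.1, 0.4]
grip_width: 0.523
gripper_force: 0.0
```

```bash
python3 - <<'E'
from org import *; from h import *
t,T=cam("top","t5")
o=robot.get_obs(); print(o["ee_pos"],o["time_s"],o["grip_width"],o["gripper_force"])
for a,c,b in blobs(t,(0,0,0),(179,255,60),(385,195,440,235),40)[:2]: x=axis(b,T,.016); print("key",a,np.round(c),x[0].round(3),np.degrees(x[1])%180,np.round(x[2:],3))
go(.4833,-.4025,.003,107,o)
E
```

```text
[0.62782125 0.05184655 0.10117664] 18.5 0.5286248738065106 0.0
key 270.0 [407. 216.] [ 0.482 -0.403] 107.84238426471295 [0.074 0.031]
units dx -5.590 dy -2.067 dz 1.227 turn -0.080
```

Request:
play_rows(increments=[[[0.47,-0.932,-0.345,0,0],[0.47,-0.932,-0.345,0,0]]])

```text
time_s: 18.75
ee_pos: [0.5997, -0.0263, 0.0927]
orientation: [0.001, 0.691, 0.723, 0.0]
wrist_force: [-0.6, 1.1, -0.3]
grip_width: 0.668
gripper_force: 0.0
```

Request:
play_rows(increments=[[[0.47,-0.932,-0.345,0,0],[0.47,-0.932,-0.345,0,0]]])

```text
time_s: 19.0
ee_pos: [0.5749, -0.1022, 0.0915]
orientation: [0.001, 0.692, 0.722, 0.0]
wrist_force: [0.6, 0.4, 0.0]
grip_width: 0.731
gripper_force: 0.0
```

Request:
play_rows(increments=[[[0.47,-0.932,-0.345,0,0],[0.47,-0.932,-0.345,0,0]]])

```text
time_s: 19.25
ee_pos: [0.5509, -0.1777, 0.0913]
orientation: [0.0, 0.692, 0.722, 0.0]
wrist_force: [0.8, 0.9, -0.0]
grip_width: 0.729
gripper_force: 0.0
```

Request:
play_rows(increments=[[[0.47,-0.932,-0.345,0,0],[0.47,-0.932,-0.345,0,0]]])

```text
time_s: 19.5
ee_pos: [0.5269, -0.2532, 0.0912]
orientation: [0.0, 0.692, 0.722, 0.0]
wrist_force: [-0.0, 1.4, -0.0]
grip_width: 0.734
gripper_force: 0.0
```

Request:
play_rows(increments=[[[0.47,-0.932,-0.345,0,0],[0.47,-0.932,-0.345,0,0]]])

```text
time_s: 19.75
ee_pos: [0.5028, -0.3288, 0.091]
orientation: [0.0, 0.692, 0.722, 0.0]
wrist_force: [0.8, -0.1, -0.2]
grip_width: 0.729
gripper_force: 0.0
```

Request:
play_rows(increments=[[[0.47,-0.932,-0.345,0,-0.04],[0.47,-0.932,-0.345,0,-0.08],[0.47,-0.932,-0.345,0,-0.08],[0.47,-0.932,-0.345,0,-0.08]]])

```text
time_s: 20.25
ee_pos: [0.4795, -0.4009, 0.0904]
orientation: [-0.0, 0.595, 0.804, 0.0]
wrist_force: [-0.2, 0.8, -0.9]
grip_width: 0.735
gripper_force: 0.0
```

```bash
python3 - <<'E'
from org import *; from h import *
w,P=cam("wrist","w6")
o=robot.get_obs(); print(o["ee_pos"],o["time_s"],o["grip_width"],o["gripper_force"])
go(.4833,-.4025,.003,107,o)
E
```

```text
[ 0.47950775 -0.40087864  0.0904093 ] 20.3 0.7359829536917599 0.0
units dx -0.033 dy 0.039 dz 1.093 turn -0.000
```

Request:
play_rows(increments=[[[0.47,-0.033,0.039,0.6,0],[0.47,-0.033,0.039,0.98,0],[0.47,-0.033,0.039,0.98,0],[0.47,-0.033,0.039,0.98,0]]])

```text
time_s: 20.8
ee_pos: [0.4836, -0.4043, 0.0136]
orientation: [0.001, 0.594, 0.804, -0.0]
wrist_force: [0.6, 0.7, -0.5]
grip_width: 0.734
gripper_force: 0.0
```

Request:
play_rows(increments=[[[0.47,0,0,0.1,0],[-1,0,0,0.1,0],[-1,0,0,0.1,0],[-1,0,0,0.1,0],[-1,0,0,0.1,0],[-1,0,0,0.1,0],[-1,0,0,0.1,0]]])

```text
time_s: 21.68
ee_pos: [0.4826, -0.4045, 0.0044]
orientation: [0.0, 0.595, 0.804, -0.0]
wrist_force: [-0.1, -0.0, 1.4]
grip_width: 0.384
gripper_force: 20.0
```

Request:
play_rows(increments=[[[-1,0,0,0,0],[-1,0,0,-0.5,0],[-1,0,0,-1,0.04],[-1,0,0,-1,0.08],[-1,0,0,-1,0.08]]])

```text
time_s: 22.3
ee_pos: [0.4825, -0.4043, 0.0844]
orientation: [0.0, 0.69, 0.724, -0.0]
wrist_force: [1.0, -0.3, -0.8]
grip_width: 0.39
gripper_force: 20.0
```

```bash
python3 - <<'E'
from org import *; from h import *
o=robot.get_obs(); print(o["ee_pos"],o["time_s"],o["grip_width"],o["gripper_force"])
go(*W(-.005,.058),.010,92.65,o)
E
```

```text
[ 0.48246401 -0.40431998  0.08443937] 22.3 0.3896316233356975 20.000645220279694
units dx 5.538 dy 1.242 dz 0.930 turn 0.000
```

Request:
play_rows(increments=[[[-1,0.923,0.207,0,0],[-1,0.923,0.207,0,0]]])

```text
time_s: 22.55
ee_pos: [0.4948, -0.3261, 0.0823]
orientation: [-0.002, 0.689, 0.725, 0.0]
wrist_force: [-0.7, 0.1, -0.8]
grip_width: 0.39
gripper_force: 20.0
```

Request:
play_rows(increments=[[[-1,0.923,0.207,0,0],[-1,0.923,0.207,0,0]]])

```text
time_s: 22.8
ee_pos: [0.5083, -0.2521, 0.083]
orientation: [-0.001, 0.689, 0.725, -0.0]
wrist_force: [-0.4, -1.2, -0.5]
grip_width: 0.388
gripper_force: 20.0
```

Request:
play_rows(increments=[[[-1,0.923,0.207,0,0],[-1,0.923,0.207,0,0]]])

```text
time_s: 23.05
ee_pos: [0.5217, -0.1784, 0.0835]
orientation: [-0.001, 0.689, 0.725, -0.0]
wrist_force: [0.0, -0.6, -0.2]
grip_width: 0.388
gripper_force: 20.0
```

Request:
play_rows(increments=[[[-1,0.923,0.207,0,0],[-1,0.923,0.207,0,0]]])

```text
time_s: 23.3
ee_pos: [0.5351, -0.1044, 0.0838]
orientation: [-0.0, 0.689, 0.724, -0.0]
wrist_force: [0.7, -0.7, -0.7]
grip_width: 0.387
gripper_force: 20.0
```

Request:
play_rows(increments=[[[-1,0.923,0.207,0,0],[-1,0.923,0.207,0,0]]])

```text
time_s: 23.55
ee_pos: [0.5486, -0.0302, 0.084]
orientation: [-0.0, 0.69, 0.724, -0.0]
wrist_force: [0.6, -1.1, -1.8]
grip_width: 0.389
gripper_force: 20.0
```

Request:
play_rows(increments=[[[-1,0.923,0.207,0,0],[-1,0.923,0.207,0,0],[-1,0.923,0.207,0,0],[-1,0.923,0.207,0,0]]])

```text
time_s: 24.05
ee_pos: [0.5614, 0.0411, 0.084]
orientation: [0.0, 0.691, 0.723, -0.0]
wrist_force: [0.7, -0.6, -1.4]
grip_width: 0.389
gripper_force: 20.0
```

```bash
python3 - <<'E'
from org import *; from h import *
o=robot.get_obs(); print(o["ee_pos"],o["time_s"],o["grip_width"],o["gripper_force"])
go(*W(-.005,.058),.010,92.65,o)
E
```

```text
[0.56137752 0.04106688 0.08404022] 24.05 0.38906503256292113 19.999775290489197
units dx 0.023 dy -0.005 dz 0.926 turn -0.000
```

Request:
play_rows(increments=[[[-1,0.023,0,0.5,0],[-1,0.023,0,0.93,0],[-1,0.023,0,0.93,0],[-1,0.023,0,0.93,0],[0.06,0.023,0,0.93,0],[0.06,0.023,0,0.93,0],[0.06,0.023,0,0.7,0],[0.06,0.023,0,-0.1,0]]])

```text
time_s: 25.05
ee_pos: [0.5581, 0.0448, 0.089]
orientation: [-0.003, 0.691, 0.723, -0.002]
wrist_force: [1.3, 0.4, -0.1]
grip_width: 0.526
gripper_force: 0.0
```

Request:
play_rows(increments=[[[0.06,0,-0.6,-1,0],[0.06,0,-0.6,-1,0],[0.06,0,-0.6,-1,0]]])

```text
time_s: 25.42
ee_pos: [0.515, 0.0424, 0.1752]
orientation: [0.003, 0.691, 0.723, 0.002]
wrist_force: [0.2, -0.1, -0.2]
grip_width: 0.53
gripper_force: 0.0
```

Request:
play_rows(increments=[[[0.06,-0.7,-0.6,-1,0],[0.06,-0.7,-0.6,-1,0],[0.06,-0.7,-0.6,-1,0],[0.06,-0.7,-0.6,-1,0]]])

```text
time_s: 25.92
ee_pos: [0.4679, -0.0155, 0.2497]
orientation: [-0.001, 0.691, 0.723, -0.0]
wrist_force: [1.0, 0.2, 0.7]
grip_width: 0.53
gripper_force: 0.0
```

```bash
python3 - <<'E'
from org import *; from h import *
w,P=cam("wrist","w7")
o=robot.get_obs(); print(o["ee_pos"],o["orientation"],o["time_s"],o["grip_width"],o["gripper_force"])
go(.4281,.0912,.051,108.4,o)
E
```

```text
[ 0.4676246  -0.01524073  0.24915566] [-1.13052866e-03  6.90660493e-01  7.23178077e-01 -5.23842822e-04] 25.975 0.5313690754935544 0.0
units dx 1.352 dy -0.432 dz 2.477 turn -0.088
```

View pics/w7.png

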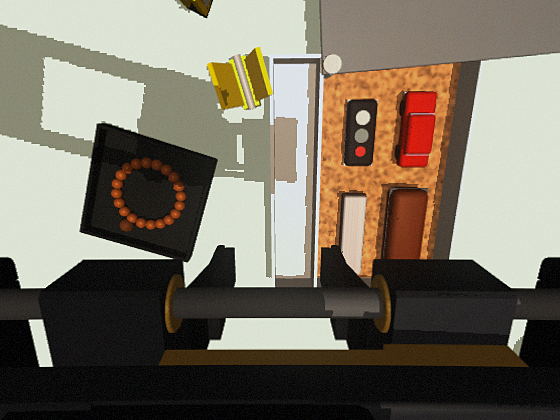

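All four things lie apart in the tray: key (361,132), car (418,130), harmonica (353,232) and case (406,222). The clip stands at (240,80). Rechecking its centre, then approaching.

```bash
python3 - <<'E'
from org import *; from h import *
o=robot.get_obs();P=pose("wrist",o)
C=plane([(209,65),(222,109),(260,49),(271,97)],P,.081); d=C[2:].mean(0)-C[:2].mean(0); print(C.mean(0),np.degrees(np.arctan2(d[1],d[0])),np.linalg.norm(d))
b=blobs(cv2.imread('pics/w7.png')[:,:,::-1].copy(),(20,120,60),(35,255,255),(195,30,290,125),100); print([(x[0],np.round(x[1]),axis(x[2],P,.075)) for x in b])
print(W(-.107,.03))
E
```

```text
[0.42754951 0.09009377 0.081     ] 17.120899087363007 0.04866194823293376
[(1190.5, array([227.,  84.]), (array([0.41431351, 0.08492034]), np.float64(-1.247625229778668), np.float64(0.04874237822784694), np.float64(0.025898142433013555))), (962.5, array([257.,  75.]), (array([0.44267779, 0.09475997]), np.float64(-1.2354857766272782), np.float64(0.049299339914239), np.float64(0.020395643675756046)))]
[0.46032671 0.01022432]
```

Request:
play_rows(increments=[[[0.84,0.68,-0.2,0.6,0],[0.84,0.68,-0.2,0.6,0],[0.84,0.68,-0.2,0.6,0]]])

```text
time_s: 26.35
ee_pos: [0.4487, 0.0388, 0.2012]
orientation: [-0.001, 0.69, 0.724, -0.001]
wrist_force: [-0.1, -0.5, 0.1]
grip_width: 0.786
gripper_force: 0.0
```

Request:
play_rows(increments=[[[0.84,0.67,-0.23,0.6,-0.04],[0.84,0.67,-0.23,0.6,-0.088],[0.84,0.67,-0.23,0.6,-0.088],[0.84,0.67,-0.23,0.6,-0.088],[0.84,0.67,-0.23,0.6,-0.088]]])

```text
time_s: 26.98
ee_pos: [0.4299, 0.0899, 0.1558]
orientation: [0.001, 0.586, 0.811, 0.001]
wrist_force: [-0.2, 0.3, 0.1]
grip_width: 0.916
gripper_force: 0.0
```

```bash
python3 - <<'E'
from org import *; from h import *
w,P=cam("wrist","w8")
o=robot.get_obs(); print(o["ee_pos"],o["orientation"],o["time_s"],o["grip_width"],o["gripper_force"])
go(.4281,.0912,.053,108.4,o)
E
```

```text
[0.4296873  0.08995213 0.15565603] [7.09008259e-04 5.85398793e-01 8.10745055e-01 4.53831413e-04] 27.025 0.9168455709165215 0.0
units dx 0.021 dy -0.014 dz 1.283 turn -0.000
```

View pics/w8.png

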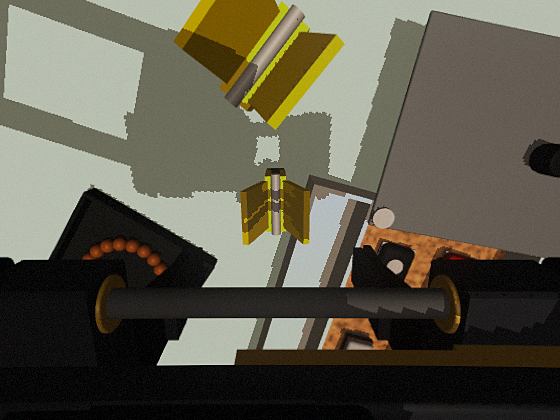

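The clip is at (276,205), centred between the fingers and square to them. Descending to squeeze the levers.

Request:
play_rows(increments=[[[0.84,0.02,-0.01,0.5,0],[0.84,0.02,-0.01,1,0],[0.84,0.02,-0.01,1,0],[0.84,0.02,-0.01,1,0]]])

```text
time_s: 27.52
ee_pos: [0.4286, 0.0917, 0.0762]
orientation: [0.001, 0.585, 0.811, 0.001]
wrist_force: [-0.3, -1.2, 0.5]
grip_width: 0.924
gripper_force: 0.0
```

Request:
play_rows(increments=[[[0.84,0,0,0.26,0],[0.84,0,0,0.26,0],[-1,0,0,0.26,0],[-1,0,0,0.26,0],[-1,0,0,0.26,0],[-1,0,0,0.26,0],[-1,0,0,0.26,0],[-1,0,0,0.26,0]]], grip_force=25)

```text
time_s: 28.52
ee_pos: [0.428, 0.0917, 0.0554]
orientation: [0.0, 0.584, 0.812, -0.0]
wrist_force: [-9.6, -1.5, 25.2]
grip_width: 0.328
gripper_force: 20.1
```

Request:
play_rows(increments=[[[-1,0,0,0,0],[-1,0,0,0,0],[-1,0,0,0,0]]])

```text
time_s: 28.9
ee_pos: [0.4269, 0.0913, 0.0558]
orientation: [-0.001, 0.584, 0.812, -0.001]
wrist_force: [-11.0, -2.6, 23.2]
grip_width: 0.293
gripper_force: 25.6
```

Request:
play_rows(increments=[[[-1,0,0,-0.15,0],[-1,0,0,-0.3,0],[-1,0,0,-0.3,0]]])

```text
time_s: 29.28
ee_pos: [0.4272, 0.0919, 0.0786]
orientation: [-0.0, 0.585, 0.811, -0.0]
wrist_force: [-2.5, -0.4, 0.7]
grip_width: 0.244
gripper_force: 25.0
```

Request:
play_rows(increments=[[[-1,0,0,-0.5,0],[-1,0,0,-0.6,0],[-1,0,0,-0.6,0.04],[-1,0,0,-0.6,0.088],[-1,0,0,-0.6,0.088],[-1,0,0,-0.6,0.088]]])

```text
time_s: 30.02
ee_pos: [0.4273, 0.0918, 0.1254]
orientation: [-0.0, 0.69, 0.724, -0.0]
wrist_force: [0.3, -0.2, -0.4]
grip_width: 0.243
gripper_force: 25.0
```

```bash
python3 - <<'E'
from org import *; from h import *
w,P=cam("wrist","w9"); s,S=cam("side","s9")
o=robot.get_obs(); print(o["ee_pos"],o["orientation"],o["time_s"],o["grip_width"],o["gripper_force"],o["wrist_force"])
go(*W(-.107,.03),.078,92.65,o)
c=np.zeros((600,800,3),'uint8'); c[:420,:400]=w[:,80:480]; c[:600,400:]=cv2.resize(s[190:340,220:320],(400,600),interpolation=3); cv2.imwrite('pics/c9.png',c[:,:,::-1])
E
```

```text
[0.42737477 0.09181395 0.12563199] [-1.01808174e-04  6.90061066e-01  7.23751134e-01 -1.01282042e-04] 30.125 0.2469788423737809 24.99978196603479 [0.60275968 0.1858779  0.03750604]
units dx -1.038 dy 0.363 dz 0.595 turn 0.000
```

View pics/c9.png

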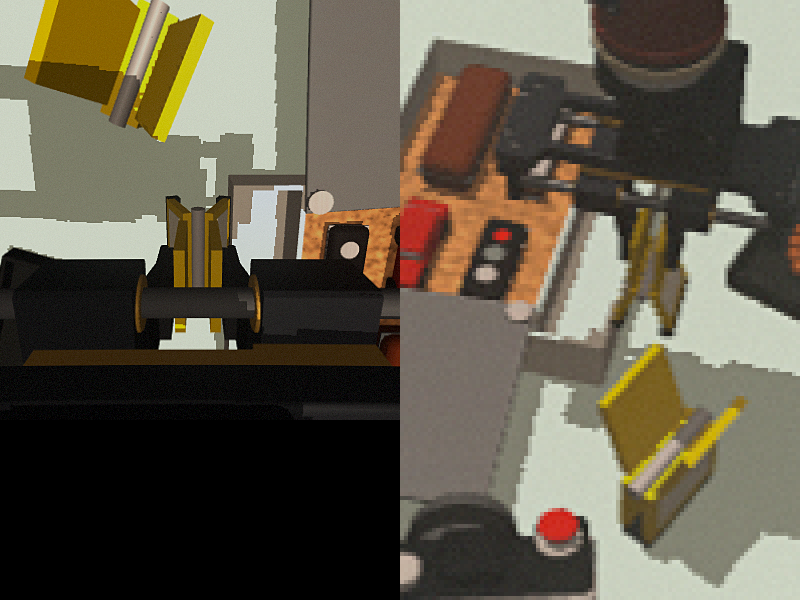

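```bash
python3 - <<'E'
from h import *
S=pose("side"); o,D=ray([(220+(618-400)/4,190+327/4),(220+(668-400)/4,190+334/4)],S)
for y in(.112,.117): print((o+D*((y-o[1])/D[:,1])[:,None]).round(4).tolist())
# pin top in wrist view: ends px
P=pose("wrist",robot.get_obs()); print(plane([(80+198,208),(80+186,208),(80+210,208)],P,.125).round(4).tolist())
E
```

```text
[[0.4424, 0.112, 0.0629], [0.4069, 0.112, 0.0687]]
[[0.441, 0.117, 0.0698], [0.4057, 0.117, 0.0755]]
[[0.426, 0.1232, 0.125], [0.4199, 0.1229, 0.125], [0.4322, 0.1235, 0.125]]
```

Request:
play_rows(increments=[[[-1,-0.52,0.18,0,0],[-1,-0.52,0.18,0,0],[-1,-0.52,0.18,0,0]]])

```text
time_s: 30.5
ee_pos: [0.4435, 0.0511, 0.1257]
orientation: [-0.0, 0.691, 0.723, -0.0]
wrist_force: [0.2, 0.8, -1.2]
grip_width: 0.249
gripper_force: 25.0
```

Request:
play_rows(increments=[[[-1,-0.52,0.183,0,0],[-1,-0.52,0.183,0,0],[-1,-0.52,0.183,0,0],[-1,-0.52,0.183,0,0],[-1,-0.52,0.183,0,0]]])

```text
time_s: 31.12
ee_pos: [0.46, 0.0108, 0.1259]
orientation: [-0.0, 0.69, 0.724, 0.0]
wrist_force: [0.3, -1.0, -1.3]
grip_width: 0.248
gripper_force: 25.0
```

```bash
python3 - <<'E'
from org import *; from h import *
w,P=cam("wrist","w10"); s,S=cam("side","s10")
o=robot.get_obs(); print(o["ee_pos"],o["time_s"],o["grip_width"],o["gripper_force"],o["wrist_force"])
go(*W(-.107,.03),.078,92.65,o)
c=np.zeros((600,800,3),'uint8'); c[:420,:400]=w[:,80:480]; c[:600,400:]=cv2.resize(s[190:340,220:320],(400,600),interpolation=3); cv2.imwrite('pics/c10.png',c[:,:,::-1])
E
```

```text
[0.46013145 0.01052869 0.12594597] 31.225 0.2467715701991874 24.999740976059 [-0.45951758  0.74113695 -0.79826533]
units dx -0.004 dy 0.002 dz 0.599 turn 0.000
```

View pics/c10.png

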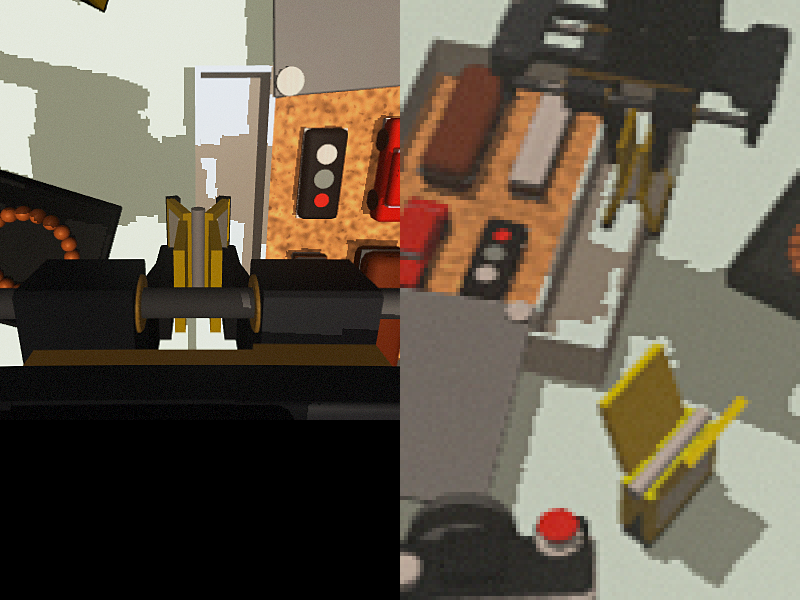

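The clip hangs upright, open, and straddling the wall line: wall at column ~192, jaws at 180 and 215 in the left half. Descending.

Request:
play_rows(increments=[[[-1,0,0,0.3,0],[-1,0,0,0.5,0],[-1,0,0,0.6,0],[-1,0,0,0.6,0],[-1,0,0,0.6,0]]])

```text
time_s: 31.85
ee_pos: [0.4608, 0.01, 0.0785]
orientation: [0.0, 0.691, 0.723, 0.0]
wrist_force: [-0.8, 0.3, -0.3]
grip_width: 0.246
gripper_force: 25.0
```

Request:
play_rows(increments=[[[-0.3,0,0,0,0],[-0.1,0,0,0,0],[0.1,0,0,0,0],[0.4,0,0,0,0],[0.7,0,0,0,0],[0.7,0,0,0,0]]])

```text
time_s: 32.6
ee_pos: [0.4604, 0.01, 0.078]
orientation: [0.0, 0.691, 0.723, 0.0]
wrist_force: [0.6, 0.1, -0.4]
grip_width: 0.796
gripper_force: 0.0
```

Request:
play_rows(increments=[[[0.7,0,0,-0.5,0],[0.7,0,0,-1,0],[0.7,0,0,-1,0]]])

```text
time_s: 32.98
ee_pos: [0.463, 0.0097, 0.1616]
orientation: [0.003, 0.691, 0.723, 0.002]
wrist_force: [0.0, 0.0, 0.4]
grip_width: 0.845
gripper_force: 0.0
```

Request:
play_rows(increments=[[[0.7,-0.5,0,-0.8,0],[0.7,-1,0,-0.8,0],[0.7,-1,0,-0.8,0],[0.7,-1,0,-0.8,0]]])

```text
time_s: 33.48
ee_pos: [0.4631, -0.0694, 0.2205]
orientation: [-0.001, 0.691, 0.723, -0.0]
wrist_force: [0.3, 0.0, -0.8]
grip_width: 0.854
gripper_force: 0.0
```

```bash
python3 - <<'E'
from org import *; from h import *
w,P=cam("wrist","w11"); s,S=cam("side","s11"); t,T=cam("top","t11")
o=robot.get_obs(); print(o["ee_pos"],o["time_s"],o["grip_width"],o["gripper_force"],o["wrist_force"],o["joint_positions"])
c=np.zeros((600,800,3),'uint8'); c[:300,:400]=cv2.resize(w,(400,300),interpolation=3);c[300:,:400]=cv2.resize(t[190:280,80:140],(400,600))[:300]*0+cv2.resize(t[140:290,80:280],(400,300)); c[:600,400:]=cv2.resize(s[190:340,220:320],(400,600),interpolation=3); cv2.imwrite('pics/c11.png',c[:,:,::-1])
r=[]
for n,im,P_,roi in[("top",t,T,(85,225,140,265)),("side",s,S,(240,305,285,335))]:
    b=blobs(im,(0,170,80),(6,255,255),roi,8)+blobs(im,(174,170,80),(179,255,255),roi,8); print(n,[(x[0],np.round(x[1],1)) for x in b]); r.append(b[0][1])
print("btn",tri(r[0],T,r[1],S))
E
```

```text
[ 0.46328377 -0.06874507  0.22069632] 33.625 0.8536523423746286 0.0 [ 0.11265434 -0.04713758 -0.35551292] [-3.16129460e-01 -1.60373326e-01  1.91958985e+00  2.72893873e-04
  1.38461214e+00 -3.63193255e-01]
top [(33.5, array([109.4, 244.3]))]
side [(45.5, array([259.2, 320.8]))]
btn (array([0.41015809, 0.34037968, 0.19368641]), np.float64(0.0024575268057684466))
```

View pics/c11.png

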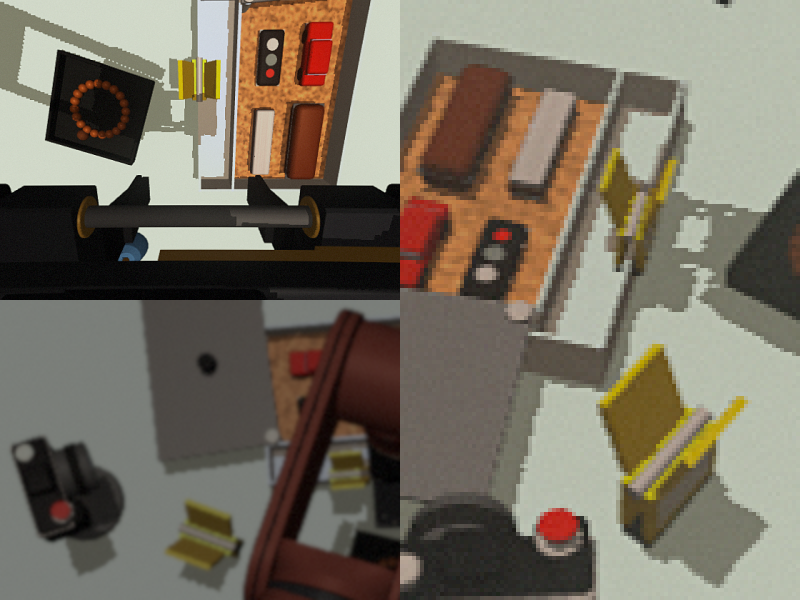

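The clip stands upright on the wall, jaws astride it, at about (240,150) in the side crop, with the four things still in the tray. Now on to the shutter button, near (0.410,0.340,0.195).

Request:
play_rows(increments=[[[-1,0.2,-0.02,-0.5,0],[-1,0.83,-0.094,-0.85,0],[-1,0.83,-0.094,-0.85,0]]])

```text
time_s: 34.0
ee_pos: [0.4541, -0.001, 0.2922]
orientation: [0.001, 0.689, 0.725, 0.002]
wrist_force: [1.1, -0.6, -0.3]
grip_width: 0.594
gripper_force: 0.0
```

Request:
play_rows(increments=[[[-1,0.83,-0.094,-0.2,0],[-1,0.83,-0.094,-0.2,0]]])

```text
time_s: 34.25
ee_pos: [0.4423, 0.0646, 0.3058]
orientation: [-0.0, 0.689, 0.725, 0.0]
wrist_force: [-0.3, -0.2, -1.0]
grip_width: 0.364
gripper_force: 0.0
```

Request:
play_rows(increments=[[[-1,0.83,-0.094,-0.2,0],[-1,0.83,-0.094,-0.2,0]]])

```text
time_s: 34.5
ee_pos: [0.4319, 0.1302, 0.3217]
orientation: [-0.0, 0.689, 0.725, 0.0]
wrist_force: [-0.3, 0.1, -0.7]
grip_width: 0.136
gripper_force: 0.0
```

Request:
play_rows(increments=[[[-1,0.83,-0.094,0,0],[-1,0.83,-0.094,0,0]]])

```text
time_s: 34.75
ee_pos: [0.4209, 0.1957, 0.3206]
orientation: [-0.001, 0.689, 0.725, -0.001]
wrist_force: [0.1, -0.5, -1.1]
grip_width: 0.017
gripper_force: 0.0
```

Request:
play_rows(increments=[[[-1,0.83,-0.094,0,0],[-1,0.83,-0.094,0,0],[-1,0.83,-0.094,0,0],[-1,0.83,-0.094,0,0]]])

```text
time_s: 35.25
ee_pos: [0.4117, 0.2584, 0.3216]
orientation: [0.0, 0.691, 0.722, -0.0]
wrist_force: [-0.0, -0.4, 0.8]
grip_width: -0.0
gripper_force: 0.0
```

```bash
cat > btn.py <<'E'
from org import *; from h import *
w,P=cam("wrist"); s,S=cam("side")
o=robot.get_obs(); print(o["ee_pos"],o["time_s"],o["grip_width"],o["wrist_force"])
def red(im,roi):
    b=blobs(im,(0,150,60),(6,255,255),roi,8)+blobs(im,(174,150,60),(179,255,255),roi,8); print([(x[0],np.round(x[1],1).tolist(),x[2].round().tolist()) for x in b]); return b
b=red(w,(150,30,410,300)); r=red(s,(235,300,290,340))
if b and r:
    X,e=tri(b[0][1],P,r[0][1],S); print("tri",X.round(4),e); print(plane([b[0][1]],P,.198).round(4)); go(X[0],X[1],.21,92.65,o)
E
python3 btn.py
```

```text
[0.41171675 0.25869306 0.32184131] 35.35 0.006912943110043355 [-0.12530896 -0.4270584  -0.08157369]
[(496.0, [280.0, 108.0], [[268.0, 95.0], [292.0, 95.0], [292.0, 121.0], [268.0, 121.0]])]
[(52.5, [259.1, 320.9], [[254.0, 317.0], [264.0, 317.0], [264.0, 324.0], [254.0, 324.0]])]
tri [0.4097 0.3403 0.1929] 0.0006734930636905244
[[0.41   0.3403 0.198 ]]
units dx 1.020 dy 0.020 dz 1.398 turn -0.001
```

Request:
play_rows(increments=[[[-1,0.5,0.01,0.1,0],[-1,1,0.02,0.5,0],[-1,1,0.02,0.8,0],[-1,1,0.02,0.8,0]]])

```text
time_s: 35.85
ee_pos: [0.4082, 0.3388, 0.2556]
orientation: [-0.0, 0.691, 0.723, -0.002]
wrist_force: [0.1, -0.3, 0.2]
grip_width: 0.001
gripper_force: 0.0
```

Request:
play_rows(increments=[[[-1,0.02,0,0.3,0],[-1,0.02,0,0.53,0],[-1,0.02,0,0.53,0],[-1,0.02,0,0.53,0],[-1,0.02,0,0.53,0]]])

```text
time_s: 36.48
ee_pos: [0.4097, 0.3419, 0.2168]
orientation: [0.0, 0.691, 0.723, 0.001]
wrist_force: [0.3, 0.6, 0.4]
grip_width: 0.008
gripper_force: 0.0
```

Request:
play_rows(increments=[[[-1,0,0,0.05,0],[-1,0,0,0.1,0],[-1,0,0,0.1,0]]])

```text
time_s: 36.85
ee_pos: [0.4087, 0.3415, 0.2069]
orientation: [-0.0, 0.691, 0.723, -0.001]
wrist_force: [-0.5, -1.0, 0.5]
grip_width: 0.0
gripper_force: 0.0
```

Request:
play_rows(increments=[[[-1,0,0,0.03,0],[-1,0,0,0.03,0]]])

```text
time_s: 37.1
ee_pos: [0.4089, 0.3416, 0.2049]
orientation: [-0.0, 0.691, 0.723, -0.0]
wrist_force: [-0.5, 0.3, -0.6]
grip_width: 0.004
gripper_force: 0.0
```

Request:
play_rows(increments=[[[-1,0,0,0.03,0],[-1,0,0,0.03,0]]])

```text
time_s: 37.35
ee_pos: [0.4089, 0.3415, 0.2025]
orientation: [-0.0, 0.691, 0.723, -0.0]
wrist_force: [0.9, -0.8, -1.4]
grip_width: 0.001
gripper_force: 0.0
```

Request:
play_rows(increments=[[[-1,0,0,0.02,0],[-1,0,0,0.02,0]]])

```text
time_s: 37.6
ee_pos: [0.409, 0.3416, 0.201]
orientation: [-0.0, 0.691, 0.723, -0.0]
wrist_force: [-0.4, 0.1, -1.2]
grip_width: 0.006
gripper_force: 0.0
```

Request:
play_rows(increments=[[[-1,0,0,0.02,0],[-1,0,0,0.02,0]]])

```text
time_s: 37.85
ee_pos: [0.4089, 0.3416, 0.1994]
orientation: [-0.0, 0.691, 0.723, -0.0]
wrist_force: [-0.0, 0.5, 0.7]
grip_width: 0.009
gripper_force: 0.0
```

Request:
play_rows(increments=[[[-1,0,0,0.02,0],[-1,0,0,0.02,0]]])

```text
time_s: 38.1
ee_pos: [0.4089, 0.3416, 0.1978]
orientation: [-0.0, 0.691, 0.723, -0.0]
wrist_force: [0.0, -0.2, -0.3]
grip_width: 0.001
gripper_force: 0.0
```

Request:
play_rows(increments=[[[-1,0,0,0.02,0],[-1,0,0,0.02,0]]])

```text
time_s: 38.35
ee_pos: [0.4091, 0.3417, 0.1964]
orientation: [0.0, 0.691, 0.723, 0.0]
wrist_force: [-0.1, -1.6, 0.8]
grip_width: 0.003
gripper_force: 0.4
```

Request:
play_rows(increments=[[[-1,0,0,0.02,0],[-1,0,0,0.02,0]]])

```text
time_s: 38.6
ee_pos: [0.4091, 0.3419, 0.1948]
orientation: [-0.0, 0.691, 0.723, 0.0]
wrist_force: [-0.6, 1.0, 1.2]
grip_width: 0.004
gripper_force: 0.7
```

Request:
play_rows(increments=[[[-1,0,0,0.01,0],[-1,0,0,0.01,0]]])

```text
time_s: 38.85
ee_pos: [0.4091, 0.3418, 0.194]
orientation: [-0.0, 0.691, 0.723, 0.0]
wrist_force: [-0.9, 0.8, 2.2]
grip_width: 0.004
gripper_force: 0.9
```

Request:
play_rows(increments=[[[-1,0,0,0.01,0],[-1,0,0,0.01,0]]])

```text
time_s: 39.1
ee_pos: [0.4091, 0.3417, 0.1932]
orientation: [-0.0, 0.691, 0.723, 0.0]
wrist_force: [-0.6, 1.1, 0.7]
grip_width: 0.005
gripper_force: 1.0
```

Request:
play_rows(increments=[[[-1,0,0,0.005,0],[-1,0,0,0.005,0]]])

```text
time_s: 39.35
ee_pos: [0.4091, 0.3417, 0.1928]
orientation: [0.0, 0.691, 0.723, 0.0]
wrist_force: [-0.5, 1.6, 1.7]
grip_width: 0.003
gripper_force: 1.1
```

Request:
play_rows(increments=[[[-1,0,0,0.005,0],[-1,0,0,0.005,0]]])

```text
time_s: 39.6
ee_pos: [0.4091, 0.3417, 0.1925]
orientation: [-0.0, 0.691, 0.723, 0.0]
wrist_force: [-0.5, 1.5, 3.1]
grip_width: 0.005
gripper_force: 1.5
```

Request:
play_rows(increments=[[[-1,0,0,0.004,0],[-1,0,0,0.004,0]]])

```text
time_s: 39.85
ee_pos: [0.4091, 0.3418, 0.1924]
orientation: [-0.0, 0.691, 0.723, 0.0]
wrist_force: [-0.9, 2.6, 5.5]
grip_width: 0.006
gripper_force: 2.4
```

Request:
play_rows(increments=[[[-1,0,0,0,0],[-1,0,0,0,0],[-1,0,0,0,0],[-1,0,0,0,0],[-1,0,0,0,0],[-1,0,0,0,0]]])

```text
time_s: 40.6
ee_pos: [0.4091, 0.3418, 0.1923]
orientation: [0.0, 0.691, 0.723, 0.0]
wrist_force: [-1.5, 2.3, 5.5]
grip_width: 0.008
gripper_force: 2.6
```

Request:
play_rows(increments=[[[-1,0,0,0,0],[-1,0,0,0,0],[-1,0,0,0,0],[-1,0,0,0,0]]])

```text
time_s: 41.1
ee_pos: [0.4091, 0.3418, 0.1923]
orientation: [0.0, 0.691, 0.723, 0.0]
wrist_force: [-1.3, 1.2, 5.0]
grip_width: 0.006
gripper_force: 2.6
```

Request:
play_rows(increments=[[[-1,0,0,0.03,0],[-1,0,0,0.06,0],[-1,0,0,0.06,0],[-1,0,0,0.06,0],[-1,0,0,0.06,0]]])

```text
time_s: 41.72
ee_pos: [0.409, 0.3425, 0.1886]
orientation: [-0.0, 0.691, 0.723, 0.001]
wrist_force: [-3.7, 2.7, 10.6]
grip_width: 0.002
gripper_force: 5.1
```

Request:
play_rows(increments=[[[-1,0,0,0.015,0],[-1,0,0,0.015,0],[-1,0,0,0.015,0],[-1,0,0,0.015,0]]])

```text
time_s: 42.22
ee_pos: [0.4091, 0.3426, 0.188]
orientation: [-0.0, 0.691, 0.723, 0.001]
wrist_force: [-5.2, 3.2, 12.9]
grip_width: 0.005
gripper_force: 6.6
```

Request:
play_rows(increments=[[[-1,0,0,-0.2,0],[-1,0,0,-0.6,0],[-1,0,0,-1,0],[-1,0,0,-1,0]]])

```text
time_s: 42.72
ee_pos: [0.4103, 0.3419, 0.2685]
orientation: [0.001, 0.691, 0.723, 0.002]
wrist_force: [0.1, -0.2, 0.4]
grip_width: 0.007
gripper_force: 0.0
```

```bash
python3 - <<'E'
from org import *; from h import *
w,P=cam("wrist","w12"); t,T=cam("top","t12")
o=robot.get_obs(); print(o["ee_pos"],o["time_s"],o["wrist_force"])
b=blobs(t,(0,0,0),(179,255,45),(165,150,205,195),20); print([(x[0],np.round(x[1],1),plane([x[1]],T,.074).round(4)) for x in b])
piv=W(-.046,.128)
for x in b[:1]:
    k=plane([x[1]],T,.074)[0,:2]; d=k-piv; print("r",np.linalg.norm(d),"lid angle",(np.arctan2(d[1],d[0])-th-np.arctan2(-.110,.072)))
a0=np.arctan2(-.110,.072)+th
for q in np.arange(0,1.7,.2): print(q,(piv+.1315*np.array([np.cos(a0+q),np.sin(a0+q)])).round(4))
E
```

```text
[0.40881658 0.34111533 0.26511983] 42.825 [-0.72211052  0.34302601  0.31188501]
[(66.5, array([183.4, 171.8]), array([[0.6115, 0.193 , 0.074 ]]))]
r 0.12539161834411963 lid angle 1.6586833153212872
0.0 [0.5938 0.0044]
0.2 [0.6134 0.0218]
0.4 [0.6292 0.0428]
0.6000000000000001 [0.6405 0.0665]
0.8 [0.6468 0.0919]
1.0 [0.648  0.1182]
1.2000000000000002 [0.644  0.1441]
1.4000000000000001 [0.6348 0.1687]
1.6 [0.621  0.1911]
```

Force reached 12.9 N after 4.4 mm of travel past the halfway stop, so the shutter was pressed fully and then released. Now I'll move above the knob with the closing axis along the lid's tangent.

Request:
play_rows(increments=[[[0.3,-0.63,0.83,0,0],[0.3,-0.63,0.83,0,0],[0.3,-0.63,0.83,0,0]]])

```text
time_s: 43.2
ee_pos: [0.4778, 0.293, 0.2641]
orientation: [-0.001, 0.692, 0.722, -0.002]
wrist_force: [0.2, 0.4, -0.4]
grip_width: 0.258
gripper_force: 0.0
```

Request:
play_rows(increments=[[[0.3,-0.63,0.83,0,0],[0.3,-0.63,0.83,0,0],[0.3,-0.63,0.83,0,0]]])

```text
time_s: 43.58
ee_pos: [0.5461, 0.2467, 0.265]
orientation: [-0.001, 0.691, 0.723, -0.001]
wrist_force: [-1.3, -0.6, -0.2]
grip_width: 0.596
gripper_force: 0.0
```

Request:
play_rows(increments=[[[0.3,-0.63,0.83,0.5,-0.05],[0.3,-0.63,0.83,0.5,-0.11],[0.3,-0.63,0.83,0.5,-0.17],[0.3,-0.63,0.83,0.5,-0.23],[0.3,-0.63,0.83,0.5,-0.29],[0.3,-0.63,0.83,0.5,-0.35],[0.3,-0.63,0.83,0.5,-0.41],[0.3,-0.63,0.83,0.5,-0.44]]])

```text
time_s: 44.58
ee_pos: [0.6133, 0.2016, 0.2258]
orientation: [-0.001, 0.068, 0.998, 0.0]
wrist_force: [-0.8, 0.1, 0.5]
grip_width: 0.648
gripper_force: 0.0
```

Request:
play_rows(increments=[[[0.3,0,0,0.3,-0.06],[0.3,0,0,0.3,-0.12],[0.3,0,0,0.3,-0.18],[0.3,0,0,0.3,-0.223],[0.3,0,0,0.3,-0.223],[0.3,0,0,0.3,-0.223]]])

```text
time_s: 45.32
ee_pos: [0.6142, 0.2007, 0.202]
orientation: [-0.0, -0.275, 0.962, 0.0]
wrist_force: [0.6, 0.2, 0.7]
grip_width: 0.646
gripper_force: 0.0
```

```bash
python3 - <<'E'
from org import *; from h import *
w,P=cam("wrist","w13")
o=robot.get_obs(); print(o["ee_pos"],np.degrees(2*np.arctan2(o["orientation"][2],o["orientation"][1])),o["time_s"],o["joint_positions"])
e=proj([[.6135,.195,.074],[.6135,.195,.052]],P); print("expected px",e.round(1))
x,y=e[0].astype(int); b=blobs(w,(0,0,0),(179,255,40),(x-45,y-45,x+45,y+45),60); print([(x_[0],np.round(x_[1],1),x_[2].round().tolist(),plane([x_[1]],P,.066).round(4)) for x_ in b])
E
```

```text
[0.61437452 0.20043203 0.20201578] 211.8806625662779 45.375 [ 1.93272511e-01  2.84605579e-01  1.48865746e+00  2.86984140e-04
  1.36865470e+00 -1.93400401e+00]
expected px [[272.1 198.4]
 [272.5 192.8]]
[(557.0, array([272.5, 199.2]), [[257.0, 210.0], [263.0, 183.0], [288.0, 188.0], [282.0, 216.0]], array([[0.6158, 0.1967, 0.066 ]]))]
```

```bash
cat > lid.py <<'E'
from org import *; from h import *
piv=W(-.046,.128); a0=np.arctan2(-.110,.072)+th
def K(q,r=.1315): return piv+r*np.array([np.cos(a0+q),np.sin(a0+q)])
def way(qs,adv=0,o=None):
    "rows (dx,dy,turn) from the present measured pose to knob at lid angles qs, tool x radial"
    o=o or robot.get_obs(); p=o['ee_pos'];q_=o['orientation'];y=2*np.arctan2(q_[2],q_[1])
    x=np.array([np.cos(y),np.sin(y)]);t=np.array([np.sin(y),-np.cos(y)])
    for q in qs:
        d=K(q)-p[:2]; k=(y-(a0+q+np.pi)+np.pi)%(2*np.pi)-np.pi
        print(round(q,2),"dx %.3f dy %.3f turn %.3f"%(d@x/.08,d@t/.08,k/np.pi))
E
python3 - <<'E'
from lid import *
k=np.array([.6155,.1965]);d=k-piv;print(np.linalg.norm(d),np.arctan2(d[1],d[0])-a0)
way([1.6,1.65])
E
```

```text
0.13067622844018106 1.6587836165569412
1.6 dx -0.008 dy -0.143 turn -0.031
1.65 dx 0.002 dy -0.062 turn -0.047
```

Request:
play_rows(increments=[[[0.3,0.003,-0.048,0.5,-0.05],[0.3,0.003,-0.048,1,-0.05],[0.3,0.003,-0.048,1,-0.05],[0.3,0.003,-0.048,1,-0.05]]])

```text
time_s: 45.88
ee_pos: [0.6176, 0.1966, 0.1236]
orientation: [0.001, -0.35, 0.937, -0.0]
wrist_force: [0.1, 0.5, 0.3]
grip_width: 0.646
gripper_force: 0.0
```

Request:
play_rows(increments=[[[0.3,0,0,0.4,0],[0.3,0,0,0.77,0],[0.3,0,0,0.77,0],[-0.2,0,0,0.77,0],[-0.2,0,0,0.77,0],[-0.2,0,0,0.77,0]]], grip_force=5)

```text
time_s: 46.62
ee_pos: [0.6178, 0.1965, 0.062]
orientation: [0.001, -0.35, 0.937, -0.0]
wrist_force: [0.2, 0.2, -0.0]
grip_width: 0.431
gripper_force: 0.0
```

```bash
python3 - <<'E'
from lid import *
o=robot.get_obs(); print(o["ee_pos"],np.degrees(2*np.arctan2(o["orientation"][2],o["orientation"][1])),o["time_s"],o["grip_width"],o["gripper_force"],o["wrist_force"])
way([1.65,1.5,1.35,1.2,1.05,.9])
E
```

```text
[0.61776806 0.19653227 0.06201188] 220.96371335913966 46.625 0.430645798925427 0.0 [ 0.2253219   0.18441165 -0.01483567]
1.65 dx 0.011 dy 0.004 turn 0.003
1.5 dx 0.032 dy -0.242 turn 0.051
1.35 dx 0.090 dy -0.481 turn 0.099
1.2 dx 0.182 dy -0.709 turn 0.146
1.05 dx 0.308 dy -0.921 turn 0.194
0.9 dx 0.464 dy -1.112 turn 0.242
```

Request:
play_rows(increments=[[[-0.2,0.032,-0.242,0,0.051],[-0.2,0.09,-0.481,0,0.099],[-0.2,0.182,-0.709,0,0.146],[-0.2,0.308,-0.921,0,0.194],[-0.2,0.308,-0.921,0,0.194],[-0.2,0.308,-0.921,0,0.194]]])

```text
time_s: 47.38
ee_pos: [0.6465, 0.125, 0.0607]
orientation: [0.0, -0.054, 0.999, 0.0]
wrist_force: [-0.8, -0.7, 0.7]
grip_width: 0.402
gripper_force: 0.0
```

```bash
python3 - <<'E'
from lid import *
o=robot.get_obs(); print(o["ee_pos"],K(1.05),o["grip_width"],o["gripper_force"],o["wrist_force"])
way([.9,.75,.6,.45,.3])
E
```

```text
[0.64648362 0.12503824 0.060699  ] [0.64750246 0.12473021] 0.4016469552982159 0.0 [-0.7767471  -0.66499172  0.69957501]
0.9 dx 0.007 dy -0.251 turn 0.049
0.75 dx 0.063 dy -0.491 turn 0.097
0.6 dx 0.154 dy -0.720 turn 0.144
0.45 dx 0.278 dy -0.932 turn 0.192
0.3 dx 0.432 dy -1.124 turn 0.240
```

Request:
play_rows(increments=[[[-0.2,0.007,-0.251,0,0.049],[-0.2,0.063,-0.491,0,0.097],[-0.2,0.154,-0.72,0,0.144],[-0.2,0.278,-0.932,0,0.192],[-0.2,0.278,-0.932,0,0.192],[-0.2,0.278,-0.932,0,0.192]]])

```text
time_s: 48.12
ee_pos: [0.6324, 0.0491, 0.0606]
orientation: [0.0, 0.244, 0.97, 0.0]
wrist_force: [-0.1, 0.8, 0.2]
grip_width: 0.399
gripper_force: 0.0
```

```bash
python3 - <<'E'
from lid import *
o=robot.get_obs(); print(o["ee_pos"],K(.45),o["grip_width"],o["gripper_force"],o["wrist_force"])
way([.3,.15,0,-.05,-.08])
E
```

```text
[0.63243007 0.04909802 0.06058817] [0.63244636 0.04848066] 0.39894173254777643 0.0 [-0.14941495  0.82627632  0.17149057]
0.3 dx 0.015 dy -0.252 turn 0.048
0.15 dx 0.070 dy -0.492 turn 0.096
0 dx 0.161 dy -0.721 turn 0.144
-0.05 dx 0.199 dy -0.794 turn 0.160
-0.08 dx 0.223 dy -0.837 turn 0.169
```

Request:
play_rows(increments=[[[-0.2,0.015,-0.252,0,0.048],[-0.2,0.07,-0.492,0,0.096],[-0.2,0.161,-0.7,0,0.144],[-0.2,0.161,-0.721,0,0.144],[-0.2,0.161,-0.721,0,0.144],[-0.2,0.161,-0.76,0,0.144],[-0.2,0.161,-0.76,0,0.144]]])

```text
time_s: 49.0
ee_pos: [0.5921, 0.001, 0.0604]
orientation: [0.0, 0.457, 0.89, 0.0]
wrist_force: [0.7, 0.1, -0.6]
grip_width: 0.402
gripper_force: 0.0
```

Request:
play_rows(increments=[[[-0.2,0,-0.02,0,0],[-0.2,0,-0.02,0,0]]])

```text
time_s: 49.25
ee_pos: [0.5907, -0.0, 0.0604]
orientation: [0.0, 0.457, 0.889, 0.0]
wrist_force: [0.9, 0.4, -0.4]
grip_width: 0.401
gripper_force: 0.5
```

Request:
play_rows(increments=[[[-0.2,0,-0.02,0,0],[-0.2,0,-0.02,0,0]]])

```text
time_s: 49.5
ee_pos: [0.5905, -0.0002, 0.0605]
orientation: [0.001, 0.457, 0.889, 0.001]
wrist_force: [5.2, 5.1, -4.3]
grip_width: 0.404
gripper_force: 3.7
```

The wrist meets the lid's stop at about 7 N, so the lid is shut. Centring the cage, opening and lifting away.

Request:
play_rows(increments=[[[-0.2,0,0.07,0,0],[-0.2,0,0.07,0,0],[0,0,0.07,0,0],[0,0,0.07,-0.5,0],[0,0,0.07,-1,0],[0,0,0.07,-1,0]]])

```text
time_s: 50.25
ee_pos: [0.5966, 0.0016, 0.1449]
orientation: [0.004, 0.457, 0.889, 0.001]
wrist_force: [-0.9, 0.6, 0.5]
grip_width: 0.495
gripper_force: 0.0
```

Request:
play_rows(increments=[[[0,0,0,-1,0],[0,0,0,-1,0],[0,0,0,-1,0]]])

```text
time_s: 50.62
ee_pos: [0.5945, 0.002, 0.2214]
orientation: [0.001, 0.457, 0.889, 0.0]
wrist_force: [-0.4, 0.5, -0.4]
grip_width: 0.498
gripper_force: 0.0
```

Request:
play_rows(increments=[[[0,-0.6,-0.6,-0.8,0],[0,-0.6,-0.6,-0.8,0],[0,-0.6,-0.6,-0.8,0],[0,-0.6,-0.6,-0.8,0]]])

```text
time_s: 51.12
ee_pos: [0.5817, -0.0641, 0.2815]
orientation: [-0.002, 0.457, 0.889, -0.0]
wrist_force: [0.4, 0.4, 0.0]
grip_width: 0.504
gripper_force: 0.0
```

```bash
python3 - <<'E'
from lid import *
w,P=cam("wrist","w14"); s,S=cam("side","s14")
o=robot.get_obs(); print(o["ee_pos"],o["time_s"],o["wrist_force"])
for n,im,Q in(("wrist",w,P),("side",s,S)):
    x,y=proj([[*K(0),.074]],Q)[0]; print(n,"exp",x,y)
    if 0<x<560 and 0<y<420:
        x,y=int(x),int(y); m=20 if n=="wrist" else 10
        for b in blobs(im,(0,0,0),(179,255,45),(max(x-2*m,0),max(y-2*m,0),x+2*m,y+2*m),15)[:2]:
            k=plane([b[1]],Q,.068)[0,:2]; d=k-piv; print(b[0],np.round(b[1],1),k.round(4),np.linalg.norm(d),"lid",np.arctan2(d[1],d[0])-a0)
# clip: yellow in side, button red
r=blobs(s,(18,110,60),(36,255,255),(250,210,300,265),20); print([(b[0],np.round(b[1],1)) for b in r])
r0=blobs(cv2.imread('pics/s11.png')[:,:,::-1].copy(),(18,110,60),(36,255,255),(250,210,300,265),20); print("before",[(b[0],np.round(b[1],1)) for b in r0])
print("btn",[np.round(b[1],1) for b in blobs(s,(0,150,60),(6,255,255),(235,300,290,340),8)])
E
```

```text
[ 0.58178764 -0.06368251  0.28178297] 51.225 [ 0.12260541  0.53711415 -0.70329334]
wrist exp 323.0023401538341 141.58571835863967
380.0 [322.2 139.9] [0.5928 0.0053] 0.13015209281782317 lid -0.0015856281109370984
side exp 236.41559099387112 229.80133803502886
41.0 [236.8 232.7] [0.5908 0.01  ] 0.12518905969387956 lid 0.007025049213014611
[(99.5, array([274.2, 238.4])), (54.0, array([282.5, 242.2]))]
before [(99.5, array([274.1, 238.1])), (59.5, array([282.7, 241.5]))]
btn [array([259. , 320.8])]
```

The lid angle reads about 0. The clip and button are where they were, and the arm is clear. Handing in.

```bash
python3 -c "
from rig import robot; print(robot.job_done())"
```

```text
the job is handed in; nothing more can be done
None
```

I handed the job in at 51 s with no verdict returned: case, harmonica, car and key (no power bank seen) are in the tray, the clip is on the front wall, the photo was taken (half-press, then full), and the lid is shut.

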